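# Clamp a wear ring on the expanding chuck with the T-key

## Robot

A 7-joint arm with a two-finger parallel gripper is mounted at the origin on a cart in front of the work surface, level with it; the furniture and walls round the work are solid. World frame = base frame: x ahead of the robot, y to its left, z up, the work surface at z = 0. Lengths are in m, angles in rad, forces in N, time in s.
With the tool pointing down it reaches from about 0.4 to 0.875 m from the base axis. Payload 6.5 kg.
Tool frame: the origin (TCP) lies at the very end of the fingers, on their centre line; the grasp point (between the pads) lies 19 mm behind it; x points along the fingers, y is the direction in which the jaws open and shut, and the axes are right-handed (so a half turn about x gives the same grasp; the last joint's range is limited). The gripper opens to 85 mm and grips with 20 to 120 N. Pads are 22 mm wide; open, the fingers measure 114 mm over their backs; the gripper's body (76 mm by 85 mm) begins 54 mm behind the grasp point. The pads swing forward as they close: fully open they stand 13 mm farther back than shut.
Start: joints at [1.199, 0.536, -0.004, 1.538, 0.003, 1.067, -0.071], TCP at [0.196, -0.62, 0.231] pointing down, gripper open.
Joint ranges: [-2.7, 2.7], [-0.37, 2.16], [-1.27, 1.26], [0.24, 2.4], [-1.31, 4.45], [0.19, 1.91], [-2.76, 2.76]. Speed limits (rad/s): [2.39, 2.39, 3.14, 3.14, 3.14, 3.14, 3.14].

## Interface

Orientations are given as a 3x3 rotation matrix whose columns are the frame's x, y, z axes.
In Python, from bench import * gives the robot as it stands. The module is installed in compiled form; this text tells all that it offers.
- The arm moves only by the tool servo_tool, never from a script. Its argument "rows" is one flat list of numbers, 4 for each row, row after row: the shift along the tool's x, y, z in m, then the turn about the tool's x in rad. In form: [x, y, z, turn, x, y, z, turn, ...]. A call has 1 to 12 rows; each row shifts and turns the pose as measured when the row begins, along the tool's axes as they then stand; what a row does not reach is not made up. A row lasts 1/10 s, in which the tool goes at most 50 mm and 8.59 degrees, less where a joint would pass 70% of its speed; a pose out of reach is approached as far as the arm can. A call with a gripper value outside its range is refused whole. "fingers" is the opening, from 0 (shut) to 1 (fully open), set as the call begins (left out, the last holds). The fingers move at their own pace and stop on an object; "force" is the grip in N (left out, the last holds). Time passes only in rows, so rows that do not move let the fingers close. It gives the time, the measured TCP pose, the force and the opening at its end, in the units of the state.
- sense(): the state, without advancing time (a new reading comes with each control period).
- grab_frame(name): name is "scene" or "top" or "wrist"; returns a dict with "pixels" (480x640x3 uint8, red, green, blue), "depth" (480x640 float32, m along the optical axis (not along the pixel's ray), 0 where there is no reading), "K" (3x3 intrinsics, pixels), "pose" (4x4, takes a point from camera to world coordinates); the wrist camera has in their place "hand_eye" (4x4, takes a point from camera to tool coordinates, whose origin is the TCP and whose axes are the tool frame's). Camera axes: x right, y down, z forward; pixel columns grow to the right and rows downward; lengths in m; the calibration is good to about 2 mm. The wrist camera is an equidistant fisheye: a pixel r from the principal point sees the ray r / f radians off the axis. A picture is of the moment at which its call begins: read the wrist's pose just before it.
- close_job(): hands the job in, once; it reports no verdict.
The state is a dict: "time": time; "joints": joint angles; "joint_velocities": joint speeds; "effort": joint torques, N m; "tcp_pos": TCP position; "eef_rot": TCP orientation; "force": force on the tool from outside, world axes, zero at the start; "ft_torque": the same for the moment, N m; "opening": finger opening in m.
Only numpy, scipy, OpenCV 4.12 (cv2) and the standard library are available. Lean on these libraries where they do the work, as an engineer would, in place of code of your own. Each camera call takes 0.05 s, during which the arm holds its last target.

## Task

Clamp the bronze ring that lies on the expanding chuck: take the T-key from its stand, lower it down the chuck's centre bore, feel for the square stem at the bottom without forcing it, and turn clockwise up to the stop so that all three jaws hold the ring. Then lift the key out and put it back upright, fully down in its hole in the stand. Handle the key gently, never pressing or forcing it hard on the chuck or its stem, and leave the other things on the bench where they are.

Things in the scene. Friction and masses are not known exactly. Their poses are not given: they have to be found in the camera images.
- key: T-key, 155 mm tall, upright, 0.2 kg. Origin: centre of its lower end; z up. Steel socket 33 mm outside diameter, 32 mm tall, with a square hole 19.4 mm across flats (relieved wider from 12 mm up), 26 mm deep, flats across the key's x and y. Shank 12 mm diameter. Black cross grip on top: 64 mm long along x, 14 mm thick along y, from 129 to 155 mm above the origin; pinch it across its thickness
- key_grip (a point): centre of the key's cross grip, 142 mm above the key's origin; axes as the key's
- stand_hole (a point): mouth centre of the key's round hole (37 mm diameter, 47 mm deep, 2 mm chamfer) in the top of the steel stand, a fixed block 120 x 70 x 55 mm, x along its long side; a plug gauge, 107 mm above the bench at its top, stands in it 62 mm along +x from this hole. The key starts fully down in the hole, its origin 47 mm below this point
- chuck: fixed steel expanding chuck, axis upright. Origin: on its axis at bench level. Flange 126 mm diameter, column 92 mm diameter, flat top face 100 mm above the origin, with a central bore 35.6 mm in diameter whose floor is 10 mm above the origin. The square drive stem stands on that floor
- bore_mouth (a point): centre of the bore in the chuck's top face, 100 mm above the bench; axes as the chuck's. About the stem's turning: tightens clockwise seen from above, friction 0.12 Nm, up to 0.22 Nm once the jaws bear, hard stop with its flats 1.3 rad clockwise of the chuck's x and y axes; it starts anywhere from 0 to 0.9 rad clockwise of them and stays where it is left
- wear_ring: turned bronze ring, 80 mm outside (83 mm at its foot), 61.6 mm inside, 18 mm high, 0.28 kg, lying loosely on the chuck's top face round its three sprung steel jaws, which stand 14 mm out of the face. Origin: centre of its underside. The jaws move outward 4 mm for each rad of the stem and bear on the ring from about 0.93 rad on, with about 8 N each at the stop
- spare_ring: an equal bronze ring lying on the bench; bystander
- spanner_13: open-ended spanner 144 mm long, lying on the bench; bystander
- seal_0: black rubber seal 30 mm diameter, 10 mm high, on the bench; bystander
- stem_top (a point): top of the drive stem on the chuck's axis, 33 mm above the bench; axes as the chuck's. The top 7 mm is a round pilot (17.6 mm, tapered); below it is an 18 mm square, down to the bore floor. A socket not lined up rests on the square's corners, its end 7 mm below this point; lined up within about 0.07 rad (the play is 0.08 rad each way) it drops 16 mm further, to the floor
Things that resemble listed ones, but are neither listed nor needed, are in the scene too. There is more than one size of the key; the job needs the larger.

How it is judged:
On the way, in this order (a step that is already met when the one before it is completed fails the run):
1. the key's socket is down over the square stem (z of key in the frame of chuck below 0.017 m and horizontal distance between key and chuck below 0.004 m), for 0.1 s.
2. the three jaws bear on the ring (contact force between chuck and wear_ring above 16 N), for 0.2 s.
At the end, for the whole second after the job is handed in: The jaws bear on the ring (forces between ring and chuck, its 3 N weight included, sum to over 16 N; about 26 N at the stop); the ring sits flat (within 3 degrees) on the chuck, within 4 mm of centre; the key stands upright (within 6 degrees) at rest in its stand hole, at least 42 mm down (contact force between chuck and wear_ring above 16 N and distance between wear_ring and bore_mouth below 0.004 m and angle between wear_ring's own z axis and vertical below 0.05 rad and horizontal distance between key and stand_hole below 0.006 m and z of key in the frame of stand_hole below -0.042 m and angle between key's own z axis and vertical below 0.1 rad and linear speed of key below 0.02 m/s); the robot touches nothing.
It fails at once if the key is pressed with more than 25 N on the head of the stem, that is, the top 3.5 mm of its square (contact force between key and stem_head above 25 N).
It fails at once if the key is wedged or turned so hard that its contact forces on chuck and stem add up to more than 100 N (turning to the stop takes about 30 N) (contact force between key and chuck above 100 N).
It fails at once if a bystander (spare ring, spanner, seal) is moved by more than 20 mm (distance of any of spare_ring, spanner_13, seal_0 from where it was at the start of the episode above 0.02 m).
It also fails if it takes over 67 s, if anything falls off the work surface, if the arm or the gripper's body presses on something with over 40 N, if the wrist force passes 120 N, or if a joint passes its speed limit or range.

## Working session

There is one attempt and no reset: what is moved stays moved. The work goes in short steps, Python scripts to look and compute and a tool call to move; the robot and the scene stay as the last step left them, time stands still between calls to the robot, and variables do not carry over. Pictures are saved under pics/ and viewed, and the job is handed in when it is done.

Besides the shell and the picture viewer there is one more tool, called after "Emit:" as name(argument=value, ...) on one line, values as JSON. servo_tool: Moves the arm, as the interface text tells. Its arguments: {"type":"object","properties":{"rows":{"type":"array","items":{"type":"number"}},"fingers":{"type":"number"},"force":{"type":"number"}},"required":["rows"]}

```bash
mkdir -p pics; cat > h.py <<'E'
from bench import *
import numpy as np, cv2
def save(n,f,crop=None,s=1):
    p=f["pixels"][:,:,::-1]
    if crop: p=p[crop[1]:crop[3],crop[0]:crop[2]]
    if s!=1: p=cv2.resize(p,None,fx=s,fy=s,interpolation=cv2.INTER_CUBIC)
    cv2.imwrite(n,p)
def ray(f,u,v,z):
    K=f["K"];T=f["pose"];d=T[:3,:3]@np.linalg.solve(K,[u,v,1.]);o=T[:3,3]
    return o+d*(z-o[2])/d[2]
def dep(f,u,v):
    K=f["K"];T=f["pose"];D=f["depth"][int(v),int(u)]
    return T[:3,:3]@(np.linalg.solve(K,[u,v,1.])*D)+T[:3,3]
E
python3 - <<'E'
from h import *
s=sense();print(s)
for n in("scene","top","wrist"):
    f=grab_frame(n);save(f"pics/{n}0.png",f);np.savez(f"{n}0.npz",**f);print(n,f["K"],f.get("pose",f.get("hand_eye")))
E
```

```text
{'time': 0.0, 'joints': array([ 1.19880123,  0.53718059, -0.00444408,  1.53886046,  0.00261992,
        1.06729888, -0.07120516]), 'joint_velocities': array([-0.00130172, -0.00037795, -0.00090276,  0.00074282,  0.00186891,
       -0.00064246,  0.00126625]), 'effort': array([-1.16733107e-03, -5.83424127e+01,  1.04805842e+00, -2.59110349e+01,
        1.23168514e-02,  9.52936389e-03, -1.25731285e-05]), 'tcp_pos': array([ 0.19547487, -0.6192529 ,  0.23040863]), 'eef_rot': array([[-6.58417726e-04,  3.01128222e-01, -9.53583431e-01],
       [ 1.61235396e-03, -9.53582079e-01, -3.01128908e-01],
       [-9.99998483e-01, -1.73578263e-03,  1.42330063e-04]]), 'force': array([-0.9523339 , -0.00540759, -0.89361143]), 'ft_torque': array([ 0.0301598 , -0.01360971,  0.05722308]), 'opening': 0.08571253899146566}
scene [[580.90424317   0.         309.2040699 ]
 [  0.         580.90424317 231.13578234]
 [  0.           0.           1.        ]] [[-0.4756419  -0.69961459  0.53320184  0.09850334]
 [-0.87962416  0.37476997 -0.29293141  0.41702764]
 [ 0.00511105 -0.60834767 -0.7936542   0.85694055]
 [ 0.          0.          0.          1.        ]]
top [[583.46883436   0.         318.91246663]
 [  0.         583.46883436 242.33226117]
 [  0.           0.           1.        ]] [[-0.00845584 -0.99662501  0.08165228  0.494828  ]
 [-0.99984827  0.00967021  0.01448844  0.1040735 ]
 [-0.01522913 -0.08151738 -0.99655556  1.27934413]
 [ 0.          0.          0.          1.        ]]
wrist [[371.64829954   0.         317.03878522]
 [  0.         371.64829954 233.85431929]
 [  0.           0.           1.        ]] [[-2.78517459e-04 -2.72416385e-01  9.62179420e-01 -1.43685434e-01]
 [ 9.99999947e-01 -2.36775973e-04  2.22428152e-04  7.43370501e-04]
 [ 1.67227895e-04  9.62179431e-01  2.72416437e-01 -6.86328174e-02]
 [ 0.00000000e+00  0.00000000e+00  0.00000000e+00  1.00000000e+00]]
```

View pics/scene0.png

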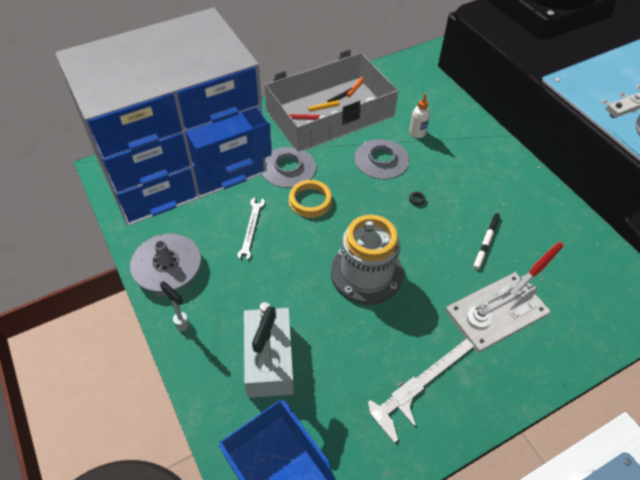

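View pics/top0.png

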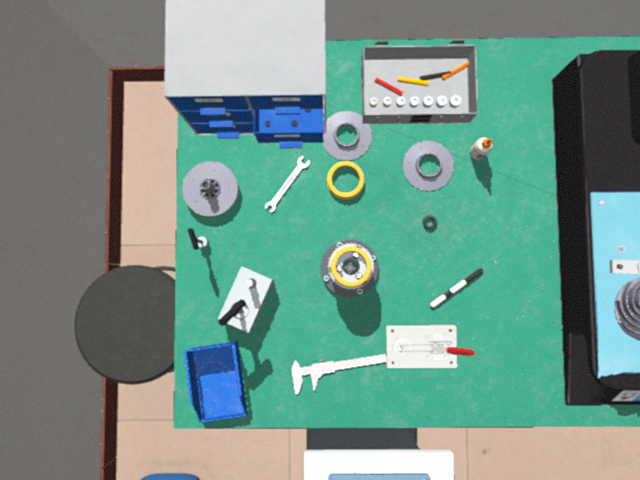

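View pics/wrist0.png

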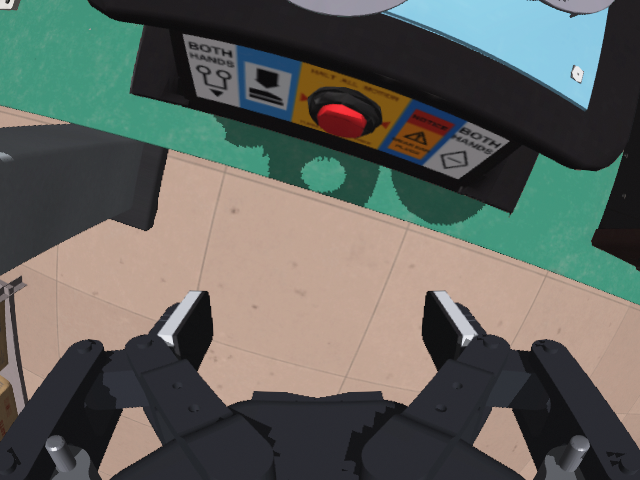

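The scene has two T-keys. One is in the steel stand, with its black grip at top px (232,312) and scene px (264,328). The other stands alone with its grip at top px (193,238) and scene px (171,293). The plug gauge is at top px (250,283). I'll check both keys in close crops.

```bash
python3 - <<'E'
from h import *
t=dict(np.load("top0.npz"));s=dict(np.load("scene0.npz"))
a=cv2.resize(t["pixels"][215:345,175:295,::-1],None,fx=4.6,fy=4.6,interpolation=cv2.INTER_CUBIC)
cv2.imwrite("pics/c1.png",a)
save("pics/c2.png",s,(140,250,340,400),3.9)
save("pics/c3.png",t,(310,230,390,305),7.5)
save("pics/c4.png",s,(320,205,420,310),5.5)
for z,px in((.12,(233,312)),(.055,(250,283)),(.1,(350,267)),(.118,(351,267))): print(px,ray(t,*px,z))
for f,px in((t,(232,312)),(t,(193,238)),(t,(251,283)),(s,(264,322)),(s,(171,293)),(t,(372,267))): print(px,dep(f,*px))
E
```

```text
(233, 312) [0.45314166 0.29212917 0.12      ]
(250, 283) [0.51096548 0.2671492  0.055     ]
(350, 267) [0.54086365 0.05885274 0.1       ]
(351, 267) [0.54014302 0.05755565 0.118     ]
(232, 312) [0.45467106 0.28720935 0.16211481]
(193, 238) [0.60210826 0.37580527 0.10750489]
(251, 283) [0.51026465 0.25823034 0.10685284]
(264, 322) [0.45773577 0.28772001 0.16370031]
(171, 293) [0.59698788 0.37889389 0.10758143]
(372, 267) [0.54052269 0.0143596  0.09842524]
```

View pics/c1.png

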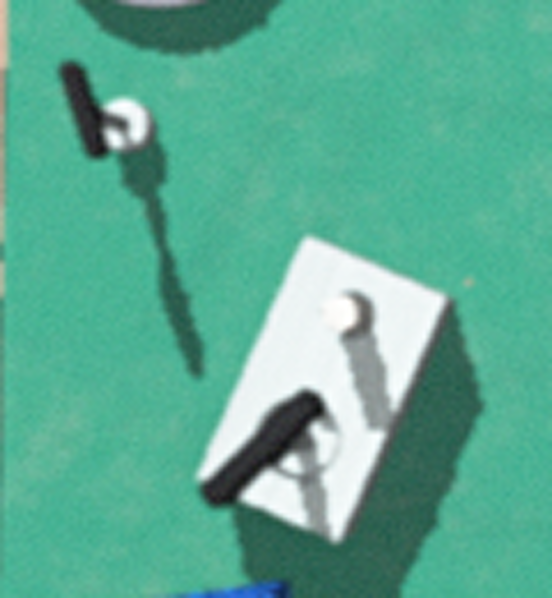

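View pics/c2.png

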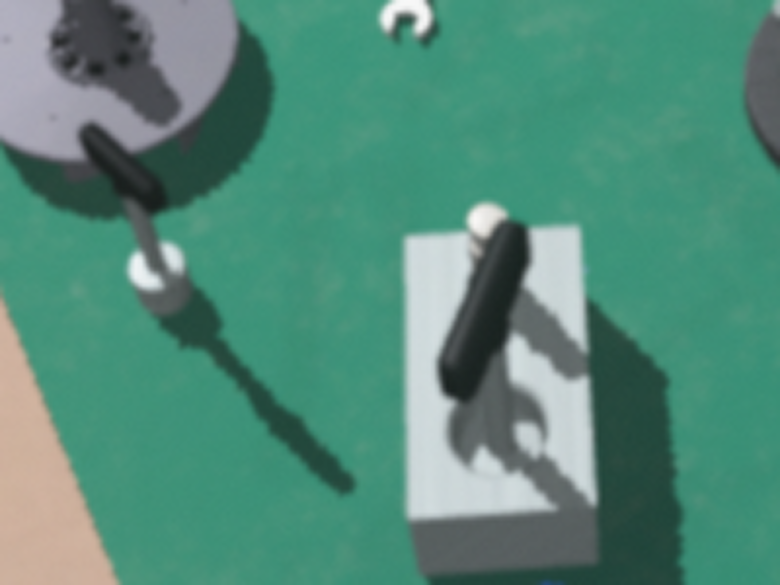

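View pics/c3.png

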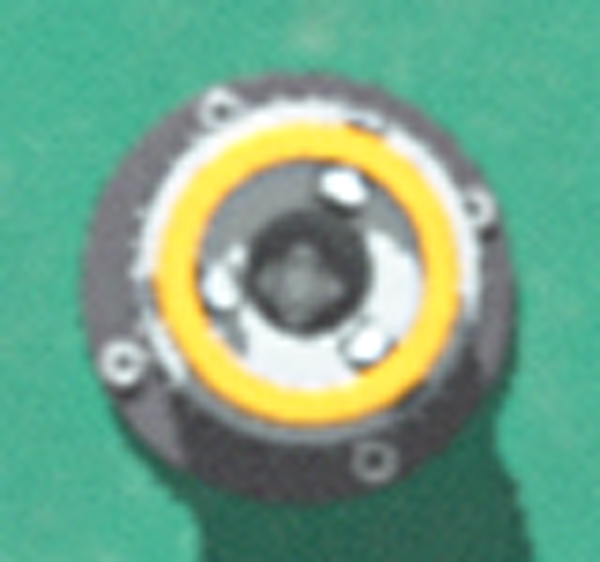

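View pics/c4.png

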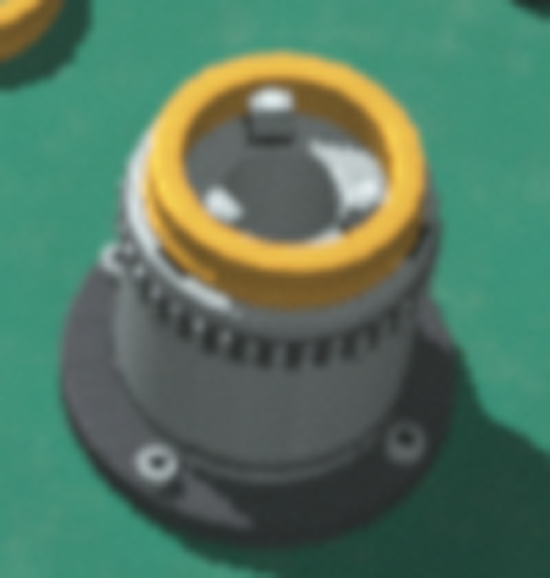

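The key in the stand has its grip top at z≈0.163 m, as the description requires, and a 64 mm grip. The loose key is smaller, with its top at 0.108 m. So I want the key at top px (232,312). Next I'll measure the grip, stand, ring and bore.

```bash
cat >> h.py <<'E'
def cloud(f):
    K=f["K"];T=f["pose"];v,u=np.mgrid[:480,:640];D=f["depth"]
    P=np.stack([(u-K[0,2])/K[0,0]*D,(v-K[1,2])/K[1,1]*D,D],-1)
    return P@T[:3,:3].T+T[:3,3]
def cfit(P):
    A=np.c_[2*P[:,:2],np.ones(len(P))];c=np.linalg.lstsq(A,(P[:,:2]**2).sum(1),rcond=None)[0]
    return c[:2],np.sqrt(c[2]+c[0]**2+c[1]**2)
E
python3 - <<'E'
from h import *
for n in("top","scene"):
    f=dict(np.load(n+"0.npz"));P=cloud(f);rgb=f["pixels"].astype(int)
    near=lambda c,r:np.hypot(P[...,0]-c[0],P[...,1]-c[1])<r
    m=near((.455,.288),.05)&(P[...,2]>.135)&(P[...,2]<.18)&(rgb.max(-1)<90)
    Q=P[m];rr=cv2.minAreaRect((Q[:,:2]*1000).astype(np.float32))
    print(n,"grip n",m.sum(),"mean",Q.mean(0),"rect",rr,"zmax",np.percentile(Q[:,2],95))
    # mask ray-cast at top of grip
    mm=m.astype(np.uint8);vs,us=np.nonzero(mm)
    R=np.array([ray(f,u,v,.161)[:2] for u,v in zip(us,vs)])
    e=np.linalg.eigh(np.cov(R.T))[1][:,1];print(" dir",np.degrees(np.arctan2(e[1],e[0])),cv2.minAreaRect((R*1000).astype(np.float32)))
    hsv=cv2.cvtColor(f["pixels"],cv2.COLOR_RGB2HSV)
    o=(hsv[...,0]>12)&(hsv[...,0]<32)&(hsv[...,1]>150)&(hsv[...,2]>90)&near((.54,.057),.06)&(P[...,2]>.08)
    cs,_=cv2.findContours(o.astype(np.uint8),cv2.RETR_EXTERNAL,cv2.CHAIN_APPROX_NONE)
    c=max(cs,key=cv2.contourArea)[:,0]
    T=np.array([ray(f,u,v,.118) for u,v in c]);print(" ring outer",cfit(T))
    top=o&(np.abs(P[...,2]-.118)<.003);print(" ring cloud",top.sum(),P[top].mean(0))
    st=near((.47,.27),.09)&(np.abs(P[...,2]-.055)<.004)&(rgb.min(-1)>100)
    S=P[st];print(" stand",st.sum(),cv2.minAreaRect((S[:,:2]*1000).astype(np.float32)),np.median(S[:,2]))
    g=near((.51,.26),.03)&(np.abs(P[...,2]-.107)<.004);print(" plug",g.sum(),P[g].mean(0) if g.any() else 0)
    fl=near((.54,.057),.08)&(P[...,2]>.006)&(P[...,2]<.03);print(" flange z",np.median(P[fl][:,2]),cfit(P[fl]))
E
```

```text
top grip n 212 mean [0.45486169 0.28716196 0.16146849] rect ((454.5533752441406, 288.1348571777344), (12.811613082885742, 59.71710205078125), 44.666526794433594) zmax 0.16590731956702315
 dir 133.42205737751456 ((454.1845397949219, 287.85577392578125), (13.560005187988281, 60.33416748046875), 44.61216735839844)
 ring outer (array([0.54121523, 0.05801628]), np.float64(0.037902992908688156))
 ring cloud 331 [0.54086941 0.05727576 0.11810868]
 stand 1330 ((477.7213439941406, 279.7275085449219), (70.80767822265625, 120.08413696289062), 65.96942138671875) 0.05520986010548601
 plug 36 [0.51021284 0.26428827 0.10630161]
 flange z 0.014209243263632376 (array([0.54220054, 0.05851923]), np.float64(0.05276274538214775))
scene grip n 549 mean [0.44908725 0.29202922 0.15930946] rect ((452.96246337890625, 289.9933776855469), (14.561079978942871, 63.93742752075195), 45.55084991455078) zmax 0.16479464226994667
 dir 136.80414659661045 ((448.88702392578125, 290.8515625), (18.215850830078125, 70.47846984863281), 44.67723083496094)
 ring outer (array([0.53803908, 0.06238429]), np.float64(0.04151774659093493))
 ring cloud 612 [0.54014165 0.06036608 0.11792847]
 stand 2020 ((477.8904113769531, 279.2688903808594), (70.1594467163086, 122.07637786865234), 66.13562774658203) 0.05549992881819954
 plug 56 [0.5111821  0.26560185 0.10592868]
 flange z 0.01459138181359948 (array([0.54185513, 0.0587075 ]), np.float64(0.05409428358837778))
```

The measurements agree:
- **Grip:** centre ≈(0.454,0.289), long axis at 135°.
- **Stand:** +x at −24°. The plug gauge gives the hole at (0.454,0.290).
- **Chuck:** centre ≈(0.541,0.058).

Before the first transit I'll check obstacle heights along the path.

```bash
cat >> h.py <<'E'
def plan(wps,yaw,n,maxstep=.045):
    """rows from the sensed pose through xyz waypoint(s) to yaw (angle of tool y, world), ideal tracking"""
    s=sense();p=s["tcp_pos"].copy();R=s["eef_rot"];a=np.arctan2(R[1,1],R[0,1])
    q=(np.array(wps)-p);da=(yaw-a+np.pi)%(2*np.pi)-np.pi
    for k in range(n):
        c,sn=np.cos(a),np.sin(a)
        d=q/n; y=np.array([c,sn,0]);x=np.array([0,0,-1.]);z=np.cross(x,y)
        print(f"{d@x:.4f},{d@y:.4f},{d@z:.4f},{-da/n:.4f}",end=",  "); a+=da/n
    print("\nyaw now",np.degrees(a-da),"->",np.degrees(a),"dist",np.linalg.norm(q))
E
python3 - <<'E'
from h import *
f=dict(np.load("top0.npz"));P=cloud(f);D=f["depth"]
for x in np.arange(.15,.7,.1):
    r=[]
    for y in np.arange(-.7,.45,.1):
        m=(D>0)&(np.abs(P[...,0]-x-.05)<.05)&(np.abs(P[...,1]-y-.05)<.05)
        r.append(f"{P[m][:,2].max():.2f}" if m.any() else "  - ")
    print(f"{x:.2f}",r)
E
```

```text
0.15 ['  - ', '0.01', '0.02', '0.02', '0.01', '0.01', '0.01', '0.01', '0.01', '0.04', '0.05', '0.01']
0.25 ['  - ', '0.09', '0.17', '0.17', '0.01', '0.02', '0.02', '0.01', '0.01', '0.07', '0.07', '0.06']
0.35 ['  - ', '  - ', '0.20', '0.17', '0.01', '0.15', '0.07', '0.01', '0.01', '0.17', '0.17', '0.07']
0.45 ['  - ', '  - ', '0.20', '0.17', '0.02', '0.02', '0.02', '0.12', '0.11', '0.17', '0.16', '0.01']
0.55 ['  - ', '  - ', '0.17', '0.17', '0.01', '0.02', '0.02', '0.12', '0.10', '0.01', '0.11', '0.01']
0.65 ['  - ', '0.16', '0.17', '0.17', '0.01', '0.02', '0.02', '0.03', '0.02', '0.03', '0.08', '0.03']
```

Emit:
servo_tool(rows=[-0.045,0,0,0,-0.045,0,0,0,0,-0.033,-0.027,0,0,-0.033,-0.027,0,0,-0.033,-0.027,0,0,-0.033,-0.027,0,0,-0.033,-0.027,0,0,-0.033,-0.027,0,0,-0.033,-0.027,0,0,-0.033,-0.027,0,0,-0.033,-0.027,0,0,-0.033,-0.027,0])

```text
time: 1.35
tcp_pos: [0.3552, -0.2133, 0.3214]
eef_rot: [[-0.004, 0.291, -0.957], [0.001, -0.957, -0.291], [-1.0, -0.002, 0.003]]
force: [1.4, -0.5, 0.6]
opening: 0.0851
```

```bash
python3 - <<'E'
from h import *
s=sense();print(s["time"],s["tcp_pos"],s["joints"],s["eef_rot"].round(3))
plan([.42,.20,.30],np.radians(-15),12)
E
```

```text
1.35 [ 0.35522775 -0.21326152  0.32143962] [ 0.71430934  0.03884196 -0.28878891  1.98692043  0.01283969  1.12123519
 -0.85568587] [[-0.004  0.291 -0.957]
 [ 0.001 -0.957 -0.291]
 [-1.    -0.002  0.003]]
0.0018,-0.0314,-0.0152,-0.0845,  0.0018,-0.0300,-0.0178,-0.0845,  0.0018,-0.0284,-0.0202,-0.0845,  0.0018,-0.0266,-0.0226,-0.0845,  0.0018,-0.0246,-0.0247,-0.0845,  0.0018,-0.0224,-0.0267,-0.0845,  0.0018,-0.0201,-0.0285,-0.0845,  0.0018,-0.0176,-0.0301,-0.0845,  0.0018,-0.0150,-0.0315,-0.0845,  0.0018,-0.0123,-0.0326,-0.0845,  0.0018,-0.0095,-0.0335,-0.0845,  0.0018,-0.0066,-0.0342,-0.0845,  
yaw now -73.09755256266816 -> -15.000000000000005 dist 0.41885580484261464
```

Emit:
servo_tool(rows=[0.002,-0.03,-0.021,-0.088,0.002,-0.028,-0.024,-0.088,0.002,-0.028,-0.024,-0.088,0.002,-0.028,-0.025,-0.088,0.002,-0.026,-0.026,-0.088,0.002,-0.023,-0.028,-0.088,0.002,-0.02,-0.03,-0.088,0.002,-0.018,-0.031,-0.088,0.002,-0.015,-0.033,-0.088,0.002,-0.012,-0.034,-0.088,0.002,-0.009,-0.035,-0.088,0.002,-0.006,-0.035,-0.088])

```text
time: 2.55
tcp_pos: [0.4268, 0.2346, 0.2966]
eef_rot: [[-0.0, 0.984, -0.177], [-0.002, -0.177, -0.984], [-1.0, 0.0, 0.002]]
force: [0.1, -0.1, -0.5]
opening: 0.085
```

```bash
python3 - <<'E'
from h import *
s=sense();print(s["time"],s["tcp_pos"],s["joints"])
plan([.454,.2895,.25],np.radians(45),9)
E
```

```text
2.55 [0.42681708 0.23456531 0.29662199] [ 0.07632595  0.27368137 -0.79303272  1.84599924  0.21793424  1.11208664
 -0.97362714]
0.0052,0.0019,-0.0065,-0.1070,  0.0052,0.0026,-0.0063,-0.1070,  0.0052,0.0032,-0.0060,-0.1070,  0.0052,0.0039,-0.0056,-0.1070,  0.0052,0.0044,-0.0052,-0.1070,  0.0052,0.0050,-0.0047,-0.1070,  0.0052,0.0054,-0.0041,-0.1070,  0.0052,0.0058,-0.0035,-0.1070,  0.0052,0.0062,-0.0029,-0.1070,  
yaw now -10.190955617013003 -> 45.000000000000014 dist 0.07700871024103514
```

Emit:
servo_tool(rows=[0.005,0.002,-0.0065,-0.107,0.005,0.0025,-0.006,-0.107,0.005,0.003,-0.006,-0.107,0.005,0.004,-0.0055,-0.107,0.005,0.0045,-0.005,-0.107,0.005,0.005,-0.0045,-0.107,0.005,0.0055,-0.004,-0.107,0.005,0.006,-0.0035,-0.107,0.005,0.006,-0.003,-0.107,0,0,0,0])

```text
time: 3.55
tcp_pos: [0.4512, 0.2967, 0.2476]
eef_rot: [[-0.005, 0.671, 0.741], [-0.0, 0.741, -0.671], [-1.0, -0.003, -0.003]]
force: [0.0, 0.9, 0.2]
opening: 0.0851
```

```bash
python3 - <<'E'
from h import *
s=sense();print(s["time"],s["tcp_pos"],s["joints"])
f=grab_frame("wrist");save("pics/w1.png",f);np.savez("w1.npz",**f,tcp=s["tcp_pos"],rot=s["eef_rot"])
plan([.454,.2895,.131],np.radians(45),4)
E
```

```text
3.55 [0.4511844  0.29666886 0.24760726] [ 0.05126172  0.50101874 -0.95119668  1.77145325  0.44837025  1.108713
 -0.21447043]
0.0292,-0.0008,0.0017,0.0116,  0.0292,-0.0008,0.0017,0.0116,  0.0292,-0.0008,0.0017,0.0116,  0.0292,-0.0007,0.0017,0.0116,  
yaw now 47.66287388611735 -> 44.999999999999986 dist 0.11713613551321708
```

View pics/w1.png

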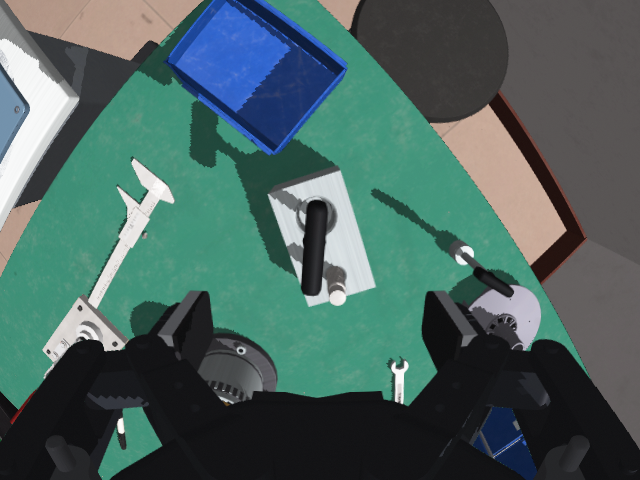

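The wrist view shows the stand key's grip from (316,203) to (311,293) and the gauge at (337,297). I'll cast the grip onto its height as a cross-check.

```bash
cat >> h.py <<'E'
def wray(f,tcp,rot,u,v,z):
    K=f["K"];dx=(u-K[0,2]);dy=(v-K[1,2]);r=np.hypot(dx,dy);th=r/K[0,0]
    d=np.array([np.sin(th)*dx/(r+1e-12),np.sin(th)*dy/(r+1e-12),np.cos(th)])
    H=f["hand_eye"];o=rot@H[:3,3]+tcp;d=rot@H[:3,:3]@d
    return o+d*(z-o[2])/d[2]
E
python3 - <<'E'
from h import *
f=dict(np.load("w1.npz"));m=(f["pixels"].max(-1)<50).astype(np.uint8);m[:, :290]=0;m[:,345:]=0;m[:195]=0;m[300:]=0
n,l,st,c=cv2.connectedComponentsWithStats(m);k=1+np.argmax(st[1:,4]);vs,us=np.nonzero(l==k);print(st[k])
R=np.array([wray(f,f["tcp"],f["rot"],u,v,.163)[:2] for u,v in zip(us,vs)]);print(cv2.minAreaRect((R*1000).astype(np.float32)),R.mean(0))
print("plug",wray(f,f["tcp"],f["rot"],337,297,.107))
for u,v in((340,170),(375,287),(310,307),(268,192)):print(wray(f,f["tcp"],f["rot"],u,v,.055))
print(cv2.fitEllipse(np.array([[0,0],[1,0],[0,1],[2,2],[1,2.]],np.float32)) and "")
E
```

```text
[ 301  200   26   95 1656]
((453.1865234375, 290.00457763671875), (14.05031967163086, 64.5317153930664), 43.09463882446289) [0.4518001  0.29137218]
plug [0.51117087 0.26335855 0.107     ]
[0.43893385 0.33391001 0.055     ]
[0.54887931 0.28401823 0.055     ]
[0.52159445 0.22136794 0.055     ]
[0.40957543 0.27147973 0.055     ]
```

The wrist view gives a 14.05×64.5 mm grip centred at (0.4532,0.2900), which agrees with the other views. Descending.

Emit:
servo_tool(rows=[0.028,-0.001,0.002,0.015,0.028,-0.001,0.002,0.015,0.028,-0.001,0.002,0.015,0.02,-0.001,0.001,0.013,0,0,0,0])

```text
time: 4.1
tcp_pos: [0.4546, 0.2868, 0.1428]
eef_rot: [[-0.0, 0.729, 0.684], [-0.001, 0.684, -0.729], [-1.0, -0.001, 0.0]]
force: [-0.1, -0.2, 1.1]
opening: 0.0853
```

```bash
python3 - <<'E'
from h import *
s=sense();print(s["time"],s["tcp_pos"],s["joints"],s["force"])
plan([.4535,.2897,.131],np.radians(44),2)
E
```

```text
4.1 [0.45461527 0.28682118 0.14280248] [-0.02052661  0.61576117 -0.83526653  1.87262778  0.5725624   0.91226912
 -0.37682528] [-0.09952588 -0.24438798  1.06243126]
0.0059,0.0006,-0.0014,-0.0071,  0.0059,0.0006,-0.0014,-0.0071,  
yaw now 43.1910693889975 -> 44.000000000000014 dist 0.012199589213192577
```

Emit:
servo_tool(rows=[0.006,0.0006,-0.0015,-0.007,0.006,0.0006,-0.0015,-0.007,0,0,0,0])

```text
time: 4.4
tcp_pos: [0.4545, 0.2906, 0.1326]
eef_rot: [[0.002, 0.721, 0.693], [0.0, 0.693, -0.721], [-1.0, 0.002, 0.001]]
force: [-0.1, 0.4, -0.3]
opening: 0.0853
```

Emit:
servo_tool(rows=[0,0,0,0,0,0,0,0,0,0,0,0,0,0,0,0,0,0,0,0,0,0,0,0,0,0,0,0,0,0,0,0], fingers=0, force=50)

```text
time: 5.2
tcp_pos: [0.4556, 0.2917, 0.1348]
eef_rot: [[0.005, 0.721, 0.693], [0.002, 0.693, -0.721], [-1.0, 0.006, 0.002]]
force: [0.2, 0.2, 1.1]
opening: 0.0131
```

```bash
python3 - <<'E'
from h import *
s=sense();print(s["time"],s["tcp_pos"],s["force"],s["ft_torque"],s["opening"])
f=grab_frame("wrist");save("pics/w2.png",f)
E
```

```text
5.2 [0.45556543 0.29166721 0.13476632] [0.16376853 0.18226017 1.05571389] [ 0.0251011   0.03515598 -0.02727443] 0.013117110557023505
```

View pics/w2.png

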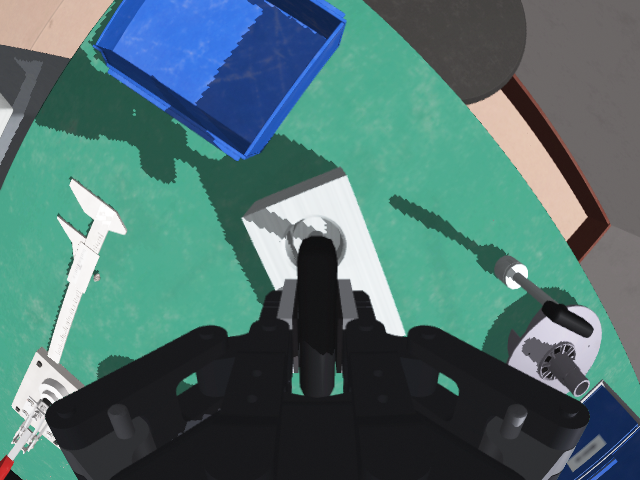

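Emit:
servo_tool(rows=[-0.01,0,0,0,-0.015,0,0,0,-0.02,0,0,0,-0.02,0,0,0,-0.02,0,0,0,-0.02,0,0,0,-0.02,0,0,0,-0.005,0,0,0])

```text
time: 6.05
tcp_pos: [0.4532, 0.2913, 0.2754]
eef_rot: [[0.005, 0.719, 0.694], [0.002, 0.694, -0.72], [-1.0, 0.005, 0.002]]
force: [-0.7, 0.0, -1.8]
opening: 0.0133
```

```bash
python3 - <<'E'
from h import *
s=sense();print(s["time"],s["tcp_pos"],s["force"],s["ft_torque"],s["opening"],s["joints"],s["eef_rot"].round(4))
for n in("top","scene"):
    f=grab_frame(n);save(f"pics/{n}1.png",f);np.savez(n+"1.npz",**f)
save("pics/s1c.png",f,(180,180,420,400),3.3)
plan([.54,.20,.275],np.radians(0),6)
E
```

```text
6.05 [0.45320001 0.29132946 0.27540031] [-0.66274132  0.03387372 -1.82675563] [ 0.01647598 -0.03867311  0.01501553] 0.013308588593764943 [ 0.0716436   0.45651581 -0.95591887  1.75025866  0.40930074  1.14382462
 -0.2408212 ] [[ 0.0048  0.7195  0.6945]
 [ 0.0018  0.6945 -0.7195]
 [-1.      0.0047  0.002 ]]
-0.0002,-0.0000,0.0209,0.1279,  -0.0002,0.0026,0.0208,0.1279,  -0.0002,0.0053,0.0203,0.1279,  -0.0002,0.0078,0.0194,0.1279,  -0.0002,0.0102,0.0183,0.1279,  -0.0002,0.0125,0.0168,0.1279,  
yaw now 43.96695742714454 -> 3.1805546814635168e-15 dist 0.1256825090206366
```

View pics/s1c.png

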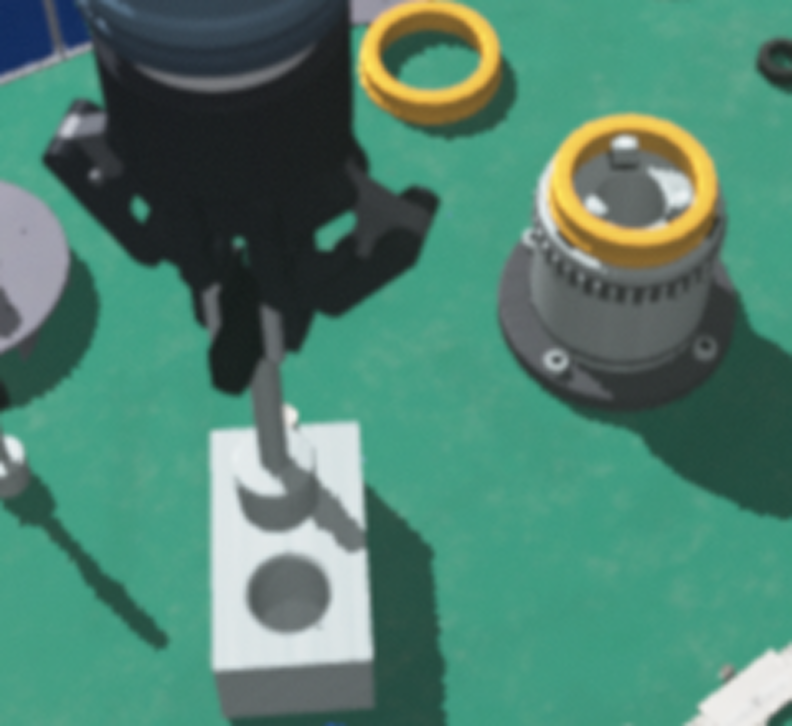

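The key is up and hangs straight, and the stand hole is clear in the crop at (288,592). Next I'll move just past the chuck on its −y side, so the wrist camera looks straight down the bore.

```bash
python3 - <<'E'
from h import *
plan([.541,-.012,.268],np.radians(0),10)
E
```

```text
0.0006,-0.0147,0.0279,0.0767,  0.0006,-0.0125,0.0289,0.0767,  0.0006,-0.0102,0.0298,0.0767,  0.0006,-0.0079,0.0305,0.0767,  0.0006,-0.0056,0.0310,0.0767,  0.0006,-0.0032,0.0314,0.0767,  0.0006,-0.0007,0.0315,0.0767,  0.0006,0.0017,0.0315,0.0767,  0.0006,0.0041,0.0313,0.0767,  0.0006,0.0065,0.0308,0.0767,  
yaw now 43.96695742714455 -> 7.951386703658792e-15 dist 0.31522854373463616
```

Emit:
servo_tool(rows=[0,-0.0145,0.028,0.077,0.001,-0.0125,0.029,0.077,0.001,-0.01,0.03,0.077,0.001,-0.008,0.03,0.077,0,-0.0055,0.031,0.077,0.001,-0.003,0.031,0.077,0,-0.0005,0.031,0.077,0.001,0.0015,0.031,0.077,0,0.004,0.031,0.077,0.001,0.0065,0.031,0.077,0,0,0,0])

```text
time: 7.25
tcp_pos: [0.5319, -0.0255, 0.2548]
eef_rot: [[-0.017, 0.999, -0.031], [-0.002, -0.031, -1.0], [-1.0, -0.017, 0.002]]
force: [0.3, -1.2, -1.3]
opening: 0.0134
```

```bash
python3 - <<'E'
from h import *
s=sense();print(s["time"],s["tcp_pos"],s["joints"],s["eef_rot"].round(4))
f=grab_frame("wrist");save("pics/w3.png",f);np.savez("w3.npz",**f,tcp=s["tcp_pos"],rot=s["eef_rot"])
E
```

```text
7.25 [ 0.53186493 -0.0255248   0.254811  ] [ 0.5151736   0.4065906  -0.70632535  1.77990614  0.29435586  1.08131247
 -0.32633227] [[-0.017   0.9994 -0.0307]
 [-0.0019 -0.0307 -0.9995]
 [-0.9999 -0.017   0.0025]]
```

View pics/w3.png

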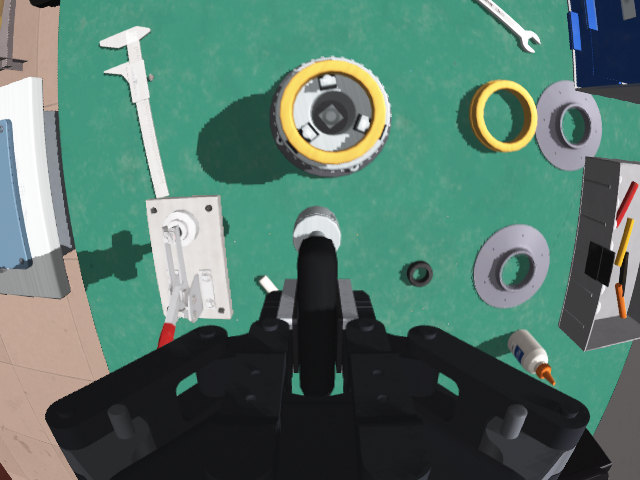

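```bash
python3 - <<'E'
from h import *
f=dict(np.load("w3.npz"));save("pics/w3c.png",f,(265,50,400,180),5)
f2=dict(f); p=f["pixels"][80:150,295:365,::-1].astype(float)
p=np.clip((p-20)*2.2,0,255).astype(np.uint8);cv2.imwrite("pics/w3d.png",cv2.resize(p,None,fx=8,fy=8,interpolation=cv2.INTER_CUBIC))
E
```

```text
(no output)
```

View pics/w3c.png

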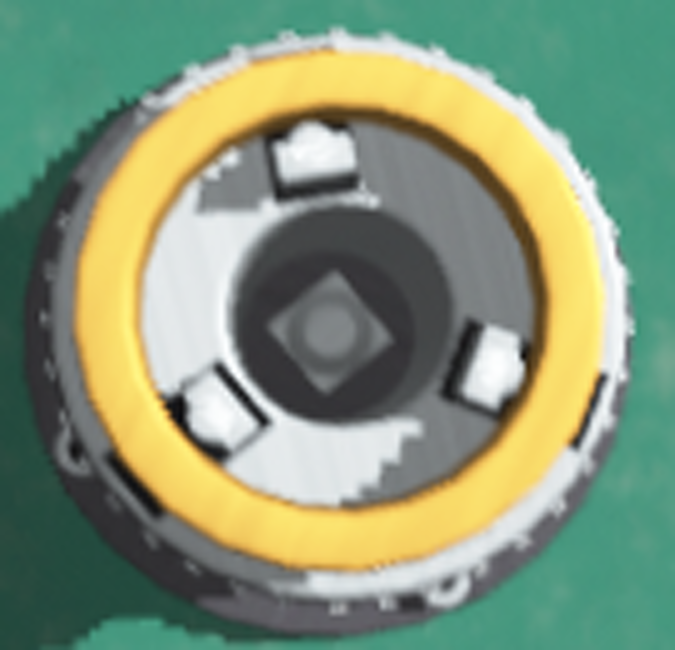

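View pics/w3d.png

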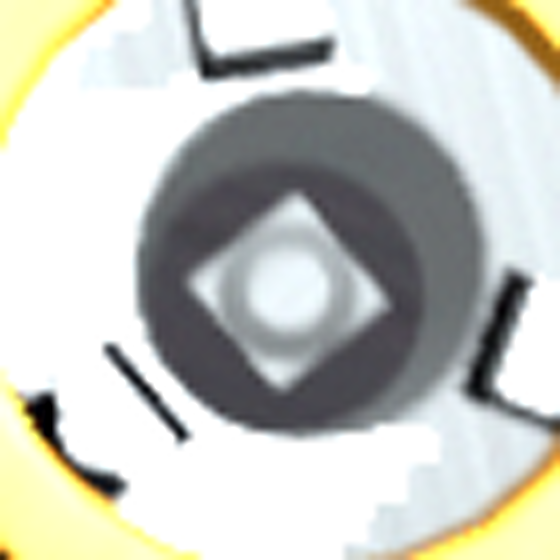

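The view shows the bore mouth centred at about (334,113) px. The drive square is a diamond with corners around (332,104), (343,117), (330,129) and (318,115). Now I'll cast these points onto their planes.

```bash
python3 - <<'E'
from h import *
f=dict(np.load("w3.npz"));W=lambda u,v,z:wray(f,f["tcp"],f["rot"],u,v,z)
g=lambda x,y:((x+.5)/8-.5+295,(y+.5)/8-.5+80)
C=np.array([W(*g(*c),.026)[:2] for c in((298,192),(388,302),(280,392),(187,280))])
print("stem corners c",C.mean(0),[np.linalg.norm(C[i]-C[i-1]).round(4) for i in range(4)],[(np.degrees(np.arctan2(*(C[i]-C[i-1])[::-1]))%90).round(1) for i in range(4)])
M=np.array([W(*g(*c),.1)[:2] for c in((137,268),(487,262),(308,90),(304,438))]);print("bore",cfit(M))
print("pilot",W(*g(288,288),.033))
hsv=cv2.cvtColor(f["pixels"],cv2.COLOR_RGB2HSV);o=((hsv[...,0]>12)&(hsv[...,0]<32)&(hsv[...,1]>110)&(hsv[...,2]>110)).astype(np.uint8);o[:,:270]=0;o[:,400:]=0;o[200:]=0
cs,_=cv2.findContours(o,cv2.RETR_CCOMP,cv2.CHAIN_APPROX_NONE)
for c in sorted(cs,key=cv2.contourArea)[-2:]:
    print("ring",cfit(np.array([W(u,v,.118)[:2] for u,v in c[:,0]])))
J=[W(265+x/5,50+y/5,.114)[:2] for x,y in((315,152),(495,365),(215,415))]
c0=np.array(cfit(M)[0]);print("jaw angles",[np.degrees(np.arctan2(*(j-c0)[::-1])).round(1) for j in J])
# key socket: bottom view circle
print("tcp",f["tcp"]); print(np.degrees(np.arctan2(f["rot"][1,1],f["rot"][0,1])))
E
```

```text
stem corners c [0.54379146 0.05709915] [np.float64(0.0176), np.float64(0.0177), np.float64(0.0175), np.float64(0.0181)] [np.float64(37.4), np.float64(37.4), np.float64(38.9), np.float64(37.6)]
bore (array([0.54471717, 0.05701635]), np.float64(0.01741790968985971))
pilot [0.54362279 0.05723525 0.033     ]
ring (array([0.54385249, 0.05731872]), np.float64(0.030503644381481253))
ring (array([0.5431972 , 0.05699957]), np.float64(0.03906503926525124))
jaw angles [np.float64(99.1), np.float64(-21.9), np.float64(-142.0)]
tcp [ 0.53186493 -0.0255248   0.254811  ]
-1.7611093239145543
```

The stem flats are at 37.8° mod 90, and the 17.7 mm square and 61 mm ring bore match the given sizes. The ring is centred. The tool shows about 1° of tilt, so I'll let it settle and measure again, including where the socket hangs.

Emit:
servo_tool(rows=[0,0,0,0,0,0,0,0,0,0,0,0])

```text
time: 7.6
tcp_pos: [0.5296, -0.0197, 0.2534]
eef_rot: [[-0.021, 1.0, -0.021], [0.001, -0.021, -1.0], [-1.0, -0.021, -0.001]]
force: [-0.3, 0.2, -2.5]
opening: 0.0131
```

```bash
python3 - <<'E'
from h import *
for i in range(3):
    s=sense();print(s["time"],s["tcp_pos"],s["eef_rot"][:,0].round(4),np.degrees(np.arctan2(s["eef_rot"][1,1],s["eef_rot"][0,1])))
    f=grab_frame("wrist")
np.savez("w4.npz",**f,tcp=s["tcp_pos"],rot=s["eef_rot"])
save("pics/w4c.png",f,(270,180,370,300),5)
f=grab_frame("scene");np.savez("scene2.npz",**f);save("pics/s2.png",f)
f=grab_frame("top");np.savez("top2.npz",**f)
E
```

```text
7.6 [ 0.52961267 -0.0196609   0.25344211] [-0.0205  0.0015 -0.9998] -1.1951871482050194
7.65 [ 0.52958454 -0.01959331  0.25346124] [-0.0206  0.0015 -0.9998] -1.1877832100656078
7.7 [ 0.52978654 -0.01981849  0.25359781] [-0.0202  0.0014 -0.9998] -1.21212596511826
```

View pics/w4c.png

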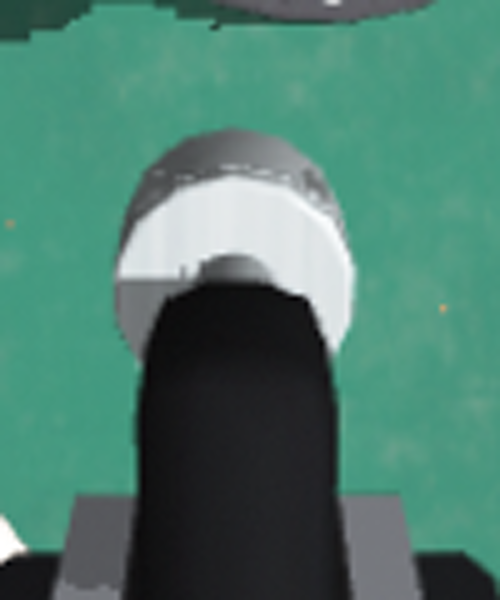

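View pics/s2.png

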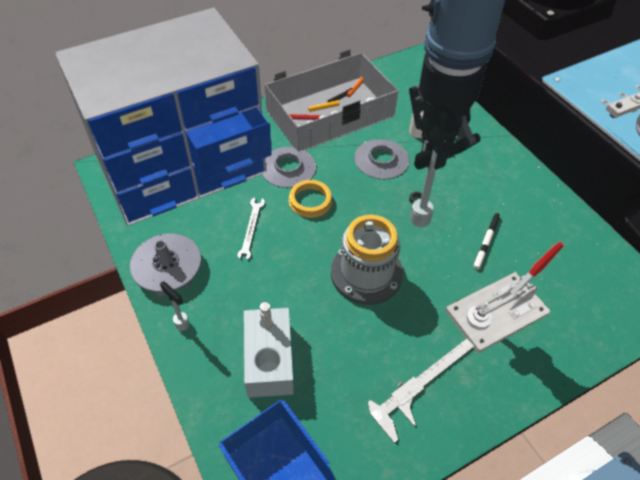

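```bash
python3 - <<'E'
from h import *
f=dict(np.load("w4.npz"))
Z=np.zeros(3);I=np.eye(3)
def tr(u,v,x):
    K=f["K"];dx=u-K[0,2];dy=v-K[1,2];r=np.hypot(dx,dy);th=r/K[0,0];d=np.array([np.sin(th)*dx/r,np.sin(th)*dy/r,np.cos(th)])
    H=f["hand_eye"];o=H[:3,3];d=H[:3,:3]@d;return o+d*(x-o[0])/d[0]
for dz in(0,.003): 
  P=np.array([tr(270+x/5-.4,180+y/5-.4,.095+dz) for x,y in((235,178),(118,275),(354,275),(160,205),(310,205),(335,345))])
  print(cfit(P[:,1:]))
print(tr(270+235/5-.4,180+128/5-.4,.127), "expect z -.0165")
s=sense();plan([.546,.057,.268],np.radians(37.8),8)
E
```

```text
(array([-0.00045561,  0.00232901]), np.float64(0.015699846945372367))
(array([-0.0004583 ,  0.00321621]), np.float64(0.015897180030345646))
[ 0.127      -0.00049089 -0.01360474] expect z -.0165
-0.0018,0.0018,-0.0097,-0.0853,  -0.0018,0.0026,-0.0095,-0.0853,  -0.0018,0.0034,-0.0093,-0.0853,  -0.0018,0.0042,-0.0090,-0.0853,  -0.0018,0.0049,-0.0086,-0.0853,  -0.0018,0.0056,-0.0081,-0.0853,  -0.0018,0.0063,-0.0076,-0.0853,  -0.0018,0.0069,-0.0070,-0.0853,  
yaw now -1.2838971228893166 -> 37.79999999999999 dist 0.08042609261363237
```

Emit:
servo_tool(rows=[-0.0015,0.0015,-0.008,-0.068,-0.0015,0.002,-0.008,-0.068,-0.0015,0.0025,-0.008,-0.068,-0.0015,0.003,-0.0075,-0.068,-0.0015,0.0035,-0.007,-0.068,-0.0015,0.004,-0.007,-0.068,-0.0015,0.0045,-0.0065,-0.068,-0.0015,0.005,-0.006,-0.068,-0.0015,0.0055,-0.006,-0.068,-0.001,0.0055,-0.0055,-0.068,0,0,0,0])

```text
time: 8.95
tcp_pos: [0.547, 0.0614, 0.2694]
eef_rot: [[-0.018, 0.774, 0.633], [0.0, 0.633, -0.774], [-1.0, -0.014, -0.011]]
force: [0.4, 0.5, -1.9]
opening: 0.0133
```

```bash
cat >> h.py <<'E'
def keyinfo(off=(.127,-.0005,.0027),tgt=(.5440,.0571)):
    s=sense();R=s["eef_rot"];k=s["tcp_pos"]+R@np.array(off)
    e=np.r_[np.array(tgt)-k[:2],0]
    print("t",round(s["time"],2),"tcp",s["tcp_pos"].round(4),"key",k.round(4),"xax",R[:,0].round(4),"yaw",np.degrees(np.arctan2(R[1,1],R[0,1])).round(2),"err tool",(R.T@e).round(4),"F",s["force"].round(1),"M",s["ft_torque"].round(2),"j",s["joints"].round(2))
E
python3 - <<'E'
from h import *
keyinfo()
E
```

```text
t 8.95 tcp [0.547  0.0614 0.2694] key [0.5461 0.059  0.1424] xax [-1.780e-02  1.000e-04 -9.998e-01] yaw 39.26 err tool [ 0.     -0.0029  0.0002] F [ 0.4  0.5 -1.9] M [ 0.05 -0.01 -0.04] j [ 0.46  0.48 -0.88  1.71  0.39  1.16  0.16]
```

The tilt is 0.018 rad. That is acceptable, since the 32 mm socket only loses 0.6 mm of its 2.6 mm play. I'll centre the key and turn it to the stem's angle while coming down to just above the face.

Emit:
servo_tool(rows=[0.01,-0.0015,0.0001,0.013,0.012,-0.0012,0.0001,0.012,0.008,0.0001,0.0001,0,0,0,0,0])

```text
time: 9.35
tcp_pos: [0.5438, 0.0573, 0.2359]
eef_rot: [[-0.019, 0.795, 0.606], [-0.002, 0.606, -0.795], [-1.0, -0.016, -0.01]]
force: [-0.5, 0.4, -1.7]
opening: 0.0131
```

```bash
python3 - <<'E'
from h import *
keyinfo()
s=sense();f=grab_frame("wrist");save("pics/w5.png",f,(250,130,390,270),4.2);np.savez("w5.npz",**f,tcp=s["tcp_pos"],rot=s["eef_rot"])
f=grab_frame("scene");save("pics/s3.png",f,(300,150,450,320),4);np.savez("scene3.npz",**f)
E
```

```text
t 9.35 tcp [0.5438 0.0573 0.2359] key [0.5425 0.0546 0.1089] xax [-0.0194 -0.0017 -0.9998] yaw 37.34 err tool [-0.      0.0027 -0.0011] F [-0.5  0.4 -1.7] M [ 0.04 -0.02  0.01] j [ 0.45  0.5  -0.85  1.76  0.41  1.09  0.11]
```

View pics/w5.png

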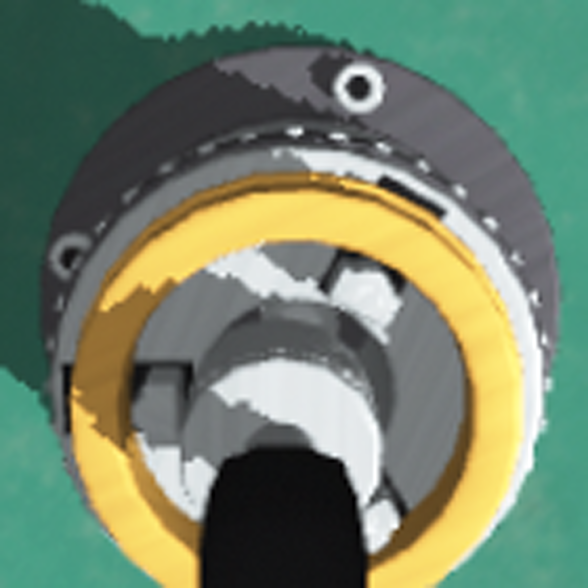

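View pics/s3.png

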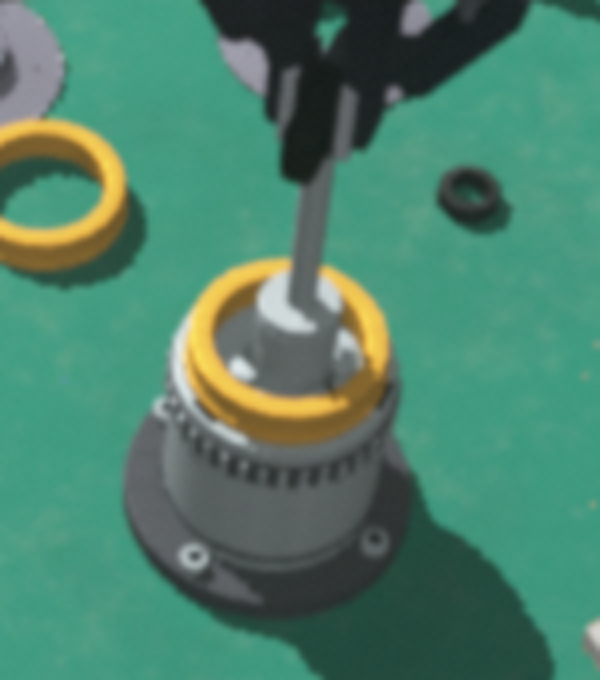

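The wrist view shows the socket sitting left of the bore, consistent with the computed +2.7 mm error along tool y. Correcting.

Emit:
servo_tool(rows=[0,0.0025,-0.001,0,0,0,0,0])

```text
time: 9.65
tcp_pos: [0.5464, 0.0603, 0.2377]
eef_rot: [[-0.017, 0.795, 0.606], [-0.001, 0.606, -0.795], [-1.0, -0.014, -0.009]]
force: [-0.0, -0.4, -2.1]
opening: 0.0128
```

```bash
python3 - <<'E'
from h import *
keyinfo()
s=sense();f=grab_frame("wrist");save("pics/w6.png",f,(280,180,360,260),7);np.savez("w6.npz",**f,tcp=s["tcp_pos"],rot=s["eef_rot"])
E
```

```text
t 9.65 tcp [0.5464 0.0603 0.2377] key [0.5456 0.0578 0.1107] xax [-1.660e-02 -8.000e-04 -9.999e-01] yaw 37.34 err tool [ 0.     -0.0017 -0.0004] F [-0.  -0.4 -2.1] M [ 0.03 -0.02 -0.02] j [ 0.44  0.5  -0.85  1.75  0.42  1.1   0.11]
```

View pics/w6.png

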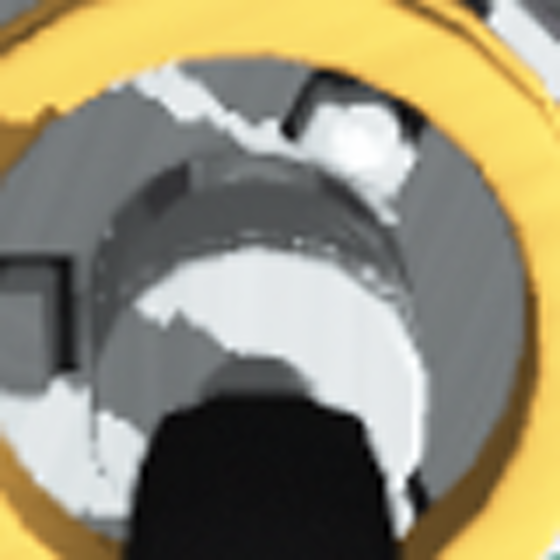

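Emit:
servo_tool(rows=[0.002,-0.0012,-0.0002,0.004])

```text
time: 9.8
tcp_pos: [0.5457, 0.0597, 0.2361]
eef_rot: [[-0.015, 0.798, 0.603], [-0.001, 0.603, -0.798], [-1.0, -0.013, -0.009]]
force: [0.5, 0.8, -1.4]
opening: 0.0133
```

```bash
python3 - <<'E'
from h import *
keyinfo()
f=grab_frame("top")
keyinfo()
E
```

```text
t 9.8 tcp [0.5457 0.0597 0.2361] key [0.545  0.0572 0.1091] xax [-1.550e-02 -8.000e-04 -9.999e-01] yaw 37.1 err tool [ 0.     -0.0008 -0.0005] F [ 0.5  0.8 -1.4] M [-0.01  0.04  0.01] j [ 0.45  0.5  -0.85  1.75  0.42  1.09  0.1 ]
t 9.85 tcp [0.5452 0.0595 0.2356] key [0.5444 0.0569 0.1086] xax [-0.0164 -0.0011 -0.9999] yaw 37.08 err tool [ 0.     -0.0002 -0.0004] F [-0.5 -0.4 -3.3] M [-0.03  0.04  0.01] j [ 0.45  0.5  -0.85  1.76  0.42  1.09  0.1 ]
```

Emit:
servo_tool(rows=[0.005,0,0,0,0.005,0,0,0,0.005,0,0,0])

```text
time: 10.15
tcp_pos: [0.5453, 0.0594, 0.2201]
eef_rot: [[-0.015, 0.798, 0.602], [-0.001, 0.603, -0.798], [-1.0, -0.013, -0.008]]
force: [-0.0, 0.1, -2.3]
opening: 0.013
```

```bash
python3 - <<'E'
from h import *
keyinfo()
f=grab_frame("scene");save("pics/s4.png",f,(300,150,450,320),4)
keyinfo()
E
```

```text
t 10.15 tcp [0.5453 0.0594 0.2201] key [0.5446 0.0568 0.0931] xax [-0.0152 -0.0012 -0.9999] yaw 37.05 err tool [ 0.     -0.0003 -0.0006] F [-0.   0.1 -2.3] M [-0.02 -0.03 -0.  ] j [ 0.44  0.52 -0.84  1.77  0.43  1.06  0.09]
t 10.2 tcp [0.5447 0.0592 0.2191] key [0.5438 0.0565 0.0921] xax [-0.0167 -0.0014 -0.9999] yaw 37.05 err tool [-0.      0.0005 -0.0003] F [-0.2 -0.5 -3.5] M [ 0.04  0.01 -0.  ] j [ 0.44  0.52 -0.84  1.77  0.43  1.06  0.09]
```

View pics/s4.png

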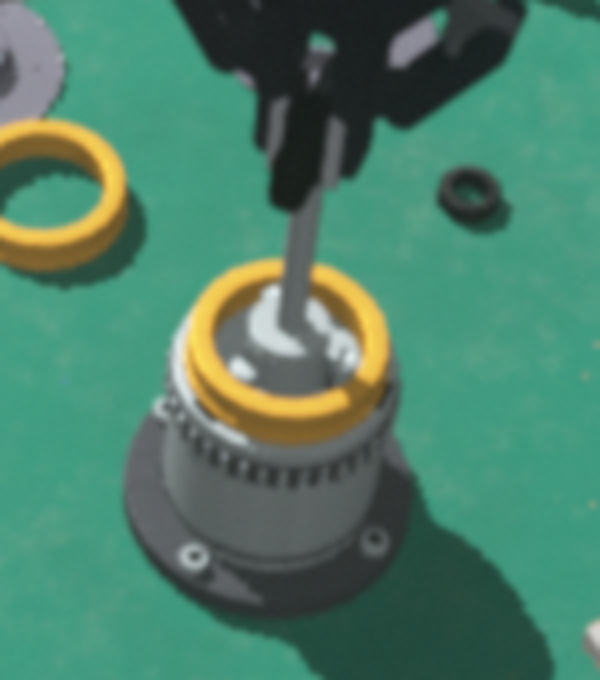

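The socket has entered the bore with no contact force. Going down further in small steps.

Emit:
servo_tool(rows=[0.005,0,0,0,0.005,0,0,0,0.005,0,0,0,0.005,0,0,0])

```text
time: 10.6
tcp_pos: [0.5445, 0.0592, 0.1975]
eef_rot: [[-0.016, 0.798, 0.602], [-0.001, 0.603, -0.798], [-1.0, -0.014, -0.009]]
force: [-1.0, -0.6, -2.0]
opening: 0.013
```

```bash
python3 - <<'E'
from h import *
keyinfo()
E
```

```text
t 10.6 tcp [0.5445 0.0592 0.1975] key [0.5437 0.0565 0.0705] xax [-0.0164 -0.0013 -0.9999] yaw 37.06 err tool [-0.      0.0006 -0.0003] F [-1.  -0.6 -2. ] M [-0.02 -0.07 -0.04] j [ 0.42  0.55 -0.82  1.79  0.46  1.02  0.07]
```

Emit:
servo_tool(rows=[0.005,0.0003,0,0,0.005,0.0002,0,-0.005,0.005,0.0001,0,-0.005,0.005,0.0001,0,0])

```text
time: 11.0
tcp_pos: [0.5447, 0.0596, 0.1755]
eef_rot: [[-0.017, 0.791, 0.611], [-0.001, 0.611, -0.792], [-1.0, -0.014, -0.009]]
force: [-1.1, -0.6, -2.6]
opening: 0.0132
```

```bash
python3 - <<'E'
from h import *
keyinfo()
E
```

```text
t 11.0 tcp [0.5447 0.0596 0.1755] key [0.5439 0.057  0.0485] xax [-0.0166 -0.0012 -0.9999] yaw 37.68 err tool [-0.      0.0002 -0.    ] F [-1.1 -0.6 -2.6] M [-0.03 -0.05  0.01] j [ 0.41  0.58 -0.81  1.81  0.49  0.98  0.06]
```

Emit:
servo_tool(rows=[0.004,0,0,0,0.004,0,0,0,0.003,0,0,0,0.003,0,0,0])

```text
time: 11.4
tcp_pos: [0.5446, 0.0596, 0.1601]
eef_rot: [[-0.016, 0.791, 0.611], [-0.001, 0.611, -0.791], [-1.0, -0.014, -0.009]]
force: [1.2, -0.0, -1.3]
opening: 0.0131
```

```bash
python3 - <<'E'
from h import *
keyinfo()
E
```

```text
t 11.4 tcp [0.5446 0.0596 0.1601] key [0.5438 0.057  0.0331] xax [-0.0165 -0.0012 -0.9999] yaw 37.68 err tool [-0.      0.0002  0.0001] F [ 1.2 -0.  -1.3] M [-0.02 -0.07  0.01] j [ 0.4   0.6  -0.79  1.82  0.51  0.96  0.04]
```

Emit:
servo_tool(rows=[0.002,0,0,0,0.002,0,0,0])

```text
time: 11.6
tcp_pos: [0.5446, 0.0596, 0.1557]
eef_rot: [[-0.016, 0.791, 0.611], [-0.001, 0.611, -0.792], [-1.0, -0.014, -0.009]]
force: [0.2, -0.1, -1.5]
opening: 0.0132
```

Emit:
servo_tool(rows=[0.002,0,0,0])

```text
time: 11.7
tcp_pos: [0.5446, 0.0595, 0.1536]
eef_rot: [[-0.016, 0.791, 0.611], [-0.001, 0.611, -0.792], [-1.0, -0.014, -0.009]]
force: [0.6, 0.1, -1.5]
opening: 0.0132
```

```bash
python3 - <<'E'
from h import *
keyinfo()
E
```

```text
t 11.7 tcp [0.5446 0.0595 0.1536] key [0.5438 0.0569 0.0266] xax [-0.0163 -0.0013 -0.9999] yaw 37.67 err tool [-0.      0.0003 -0.0001] F [ 0.6  0.1 -1.5] M [-0.05 -0.08  0.01] j [ 0.39  0.6  -0.79  1.83  0.52  0.94  0.03]
```

Still free at the expected corner height, so I'll continue in 1.5 mm steps.

Emit:
servo_tool(rows=[0.0015,0,0,0])

```text
time: 11.8
tcp_pos: [0.5447, 0.0594, 0.152]
eef_rot: [[-0.016, 0.791, 0.611], [-0.001, 0.611, -0.792], [-1.0, -0.014, -0.009]]
force: [0.8, -0.4, -2.5]
opening: 0.0132
```

Emit:
servo_tool(rows=[0.0015,0,0,0])

```text
time: 11.9
tcp_pos: [0.5448, 0.0593, 0.1505]
eef_rot: [[-0.016, 0.792, 0.611], [-0.002, 0.611, -0.792], [-1.0, -0.014, -0.008]]
force: [0.7, -0.5, -2.0]
opening: 0.0131
```

Emit:
servo_tool(rows=[0.0015,0,0,0])

```text
time: 12.0
tcp_pos: [0.5448, 0.0592, 0.1489]
eef_rot: [[-0.016, 0.792, 0.611], [-0.002, 0.611, -0.792], [-1.0, -0.013, -0.008]]
force: [-0.9, -0.1, -2.9]
opening: 0.0131
```

Emit:
servo_tool(rows=[0.0015,0,0,0,0.0015,0,0,0])

```text
time: 12.2
tcp_pos: [0.5448, 0.0593, 0.1457]
eef_rot: [[-0.016, 0.792, 0.611], [-0.002, 0.611, -0.792], [-1.0, -0.013, -0.008]]
force: [0.2, -0.1, -1.4]
opening: 0.013
```

Emit:
servo_tool(rows=[0.0015,0,0,0,0.0015,0,0,0])

```text
time: 12.4
tcp_pos: [0.5447, 0.0592, 0.1424]
eef_rot: [[-0.016, 0.792, 0.611], [-0.002, 0.611, -0.792], [-1.0, -0.013, -0.008]]
force: [0.4, -0.6, -2.4]
opening: 0.0126
```

```bash
python3 - <<'E'
from h import *
keyinfo()
E
```

```text
t 12.4 tcp [0.5447 0.0592 0.1424] key [0.544  0.0565 0.0154] xax [-0.0157 -0.0017 -0.9999] yaw 37.66 err tool [-0.      0.0003 -0.0004] F [ 0.4 -0.6 -2.4] M [-0.14 -0.1   0.02] j [ 0.39  0.62 -0.78  1.84  0.53  0.93  0.02]
```

The socket has dropped over the square. I'll go a little deeper to be clear of the 17 mm limit, without bottoming.

Emit:
servo_tool(rows=[0.0015,0,0,0,0.0015,0,0,0])

```text
time: 12.6
tcp_pos: [0.5447, 0.0593, 0.1392]
eef_rot: [[-0.016, 0.792, 0.611], [-0.002, 0.611, -0.792], [-1.0, -0.013, -0.008]]
force: [0.4, -0.4, -2.6]
opening: 0.0131
```

Emit:
servo_tool(rows=[0.0005,0,0,0,0,0,0,0])

```text
time: 12.8
tcp_pos: [0.5447, 0.0592, 0.1384]
eef_rot: [[-0.016, 0.792, 0.611], [-0.002, 0.611, -0.792], [-1.0, -0.013, -0.008]]
force: [0.2, -0.8, -1.7]
opening: 0.0137
```

```bash
python3 - <<'E'
from h import *
keyinfo()
E
```

```text
t 12.8 tcp [0.5447 0.0592 0.1384] key [0.5439 0.0566 0.0114] xax [-0.0158 -0.0016 -0.9999] yaw 37.66 err tool [-0.      0.0004 -0.0004] F [ 0.2 -0.8 -1.7] M [-0.08 -0.11 -0.04] j [ 0.38  0.62 -0.77  1.84  0.54  0.92  0.02]
```

The key is seated at z≈0.011 with no force. Now I'll turn clockwise (+ about tool x) in small steps, watching the moment.

Emit:
servo_tool(rows=[0,0.0002,0,0.05,0,0.0002,0,0.05,0,0.0001,0,0.05])

```text
time: 13.1
tcp_pos: [0.5456, 0.0592, 0.1385]
eef_rot: [[-0.015, 0.876, 0.482], [-0.002, 0.482, -0.876], [-1.0, -0.014, -0.006]]
force: [0.7, -0.6, -2.5]
opening: 0.0134
```

```bash
python3 - <<'E'
from h import *
keyinfo()
E
```

```text
t 13.1 tcp [0.5456 0.0592 0.1385] key [0.5446 0.0564 0.0115] xax [-0.0148 -0.0016 -0.9999] yaw 28.81 err tool [ 0.     -0.0002 -0.0009] F [ 0.7 -0.6 -2.5] M [-0.16 -0.15  0.16] j [ 0.36  0.61 -0.74  1.84  0.51  0.91 -0.11]
```

Emit:
servo_tool(rows=[0,0,-0.0003,0.05,0,0.0001,-0.0002,0.05,0,0.0001,0,0.05,0,0.0001,0,0.05])

```text
time: 13.5
tcp_pos: [0.5459, 0.0593, 0.1385]
eef_rot: [[-0.014, 0.957, 0.291], [-0.003, 0.291, -0.957], [-1.0, -0.014, -0.002]]
force: [0.3, -0.8, -2.1]
opening: 0.0134
```

```bash
python3 - <<'E'
from h import *
keyinfo()
E
```

```text
t 13.5 tcp [0.5459 0.0593 0.1385] key [0.5445 0.0562 0.0115] xax [-0.0141 -0.0026 -0.9999] yaw 16.93 err tool [ 0.     -0.0002 -0.001 ] F [ 0.3 -0.8 -2.1] M [-0.15 -0.15  0.12] j [ 0.33  0.6  -0.69  1.84  0.47  0.89 -0.29]
```

Emit:
servo_tool(rows=[0,0.0001,0,0.05,0,0.0001,-0.0002,0.05,0,0.0001,0,0.05,0,0.0001,0,0.05])

```text
time: 13.9
tcp_pos: [0.5463, 0.0593, 0.1384]
eef_rot: [[-0.014, 0.996, 0.089], [-0.003, 0.089, -0.996], [-1.0, -0.014, 0.002]]
force: [0.3, -0.6, -1.8]
opening: 0.0133
```

```bash
python3 - <<'E'
from h import *
keyinfo()
E
```

```text
t 13.9 tcp [0.5463 0.0593 0.1384] key [0.5442 0.0561 0.0115] xax [-0.0139 -0.0034 -0.9999] yaw 5.08 err tool [-0.     -0.0001 -0.001 ] F [ 0.3 -0.6 -1.8] M [-0.11 -0.12  0.19] j [ 0.29  0.58 -0.64  1.84  0.44  0.88 -0.47]
```

Mz has risen to 0.19 Nm, so the jaws are starting to bear.

Emit:
servo_tool(rows=[0,0.0001,0,0.05,0,0.0001,-0.0002,0.05])

```text
time: 14.1
tcp_pos: [0.5464, 0.0594, 0.1384]
eef_rot: [[-0.014, 1.0, -0.015], [-0.004, -0.015, -1.0], [-1.0, -0.014, 0.004]]
force: [0.1, -0.4, -1.9]
opening: 0.0132
```

```bash
python3 - <<'E'
from h import *
keyinfo()
E
```

```text
t 14.1 tcp [0.5464 0.0594 0.1384] key [0.5441 0.0562 0.0115] xax [-0.0139 -0.0038 -0.9999] yaw -0.84 err tool [-0.     -0.0001 -0.0009] F [ 0.1 -0.4 -1.9] M [-0.23 -0.22  0.12] j [ 0.27  0.58 -0.62  1.84  0.42  0.87 -0.56]
```

Emit:
servo_tool(rows=[0,0.0001,0,0.04,0,0.0001,-0.0001,0.04])

```text
time: 14.3
tcp_pos: [0.5465, 0.0593, 0.1384]
eef_rot: [[-0.014, 0.995, -0.097], [-0.004, -0.097, -0.995], [-1.0, -0.013, 0.006]]
force: [-0.5, -0.9, -2.1]
opening: 0.0134
```

```bash
python3 - <<'E'
from h import *
keyinfo()
E
```

```text
t 14.3 tcp [0.5465 0.0593 0.1384] key [0.544  0.0561 0.0115] xax [-0.0139 -0.0044 -0.9999] yaw -5.58 err tool [-0.     -0.0001 -0.001 ] F [-0.5 -0.9 -2.1] M [-0.19 -0.09  0.22] j [ 0.26  0.57 -0.6   1.84  0.41  0.87 -0.63]
```

Emit:
servo_tool(rows=[0,0.0001,0,0.03])

```text
time: 14.4
tcp_pos: [0.5466, 0.0593, 0.1384]
eef_rot: [[-0.014, 0.992, -0.128], [-0.005, -0.128, -0.992], [-1.0, -0.013, 0.006]]
force: [-0.7, -0.2, -2.6]
opening: 0.0131
```

```bash
python3 - <<'E'
from h import *
keyinfo()
E
```

```text
t 14.4 tcp [0.5466 0.0593 0.1384] key [0.544  0.0561 0.0115] xax [-0.0139 -0.0046 -0.9999] yaw -7.36 err tool [-0.     -0.0001 -0.001 ] F [-0.7 -0.2 -2.6] M [-0.17 -0.15  0.21] j [ 0.25  0.57 -0.59  1.84  0.4   0.87 -0.66]
```

Emit:
servo_tool(rows=[0,0.0001,0,0.03])

```text
time: 14.5
tcp_pos: [0.5466, 0.0593, 0.1384]
eef_rot: [[-0.014, 0.987, -0.159], [-0.005, -0.159, -0.987], [-1.0, -0.013, 0.007]]
force: [0.1, -0.3, -2.0]
opening: 0.0133
```

```bash
python3 - <<'E'
from h import *
keyinfo()
E
```

```text
t 14.5 tcp [0.5466 0.0593 0.1384] key [0.5439 0.0561 0.0115] xax [-0.014  -0.0047 -0.9999] yaw -9.16 err tool [-0.     -0.0001 -0.001 ] F [ 0.1 -0.3 -2. ] M [-0.1  -0.1   0.19] j [ 0.25  0.57 -0.58  1.84  0.4   0.87 -0.69]
```

Emit:
servo_tool(rows=[0,0.0001,0,0.025])

```text
time: 14.6
tcp_pos: [0.5467, 0.0593, 0.1384]
eef_rot: [[-0.014, 0.983, -0.185], [-0.005, -0.185, -0.983], [-1.0, -0.013, 0.007]]
force: [0.4, -1.1, -0.9]
opening: 0.0134
```

```bash
python3 - <<'E'
from h import *
keyinfo()
E
```

```text
t 14.6 tcp [0.5467 0.0593 0.1384] key [0.5439 0.0561 0.0115] xax [-0.0141 -0.0048 -0.9999] yaw -10.69 err tool [-0.     -0.0001 -0.001 ] F [ 0.4 -1.1 -0.9] M [-0.16 -0.06  0.17] j [ 0.24  0.57 -0.57  1.84  0.39  0.86 -0.71]
```

Emit:
servo_tool(rows=[0,0.0001,0,0.02])

```text
time: 14.7
tcp_pos: [0.5467, 0.0592, 0.1384]
eef_rot: [[-0.014, 0.978, -0.206], [-0.005, -0.206, -0.978], [-1.0, -0.013, 0.008]]
force: [0.5, -1.0, -2.0]
opening: 0.0131
```

```bash
python3 - <<'E'
from h import *
keyinfo()
E
```

```text
t 14.7 tcp [0.5467 0.0592 0.1384] key [0.5439 0.0561 0.0115] xax [-0.0141 -0.0048 -0.9999] yaw -11.92 err tool [-0.     -0.0001 -0.001 ] F [ 0.5 -1.  -2. ] M [-0.27  0.02  0.16] j [ 0.24  0.57 -0.57  1.84  0.39  0.86 -0.73]
```

```bash
python3 - <<'E'
from h import *
f=grab_frame("wrist");save("pics/w7.png",f,(220,140,420,420),2.1)
keyinfo()
E
```

```text
t 14.75 tcp [0.5467 0.0592 0.1384] key [0.5439 0.0561 0.0115] xax [-0.0141 -0.0048 -0.9999] yaw -11.97 err tool [-0.     -0.0001 -0.001 ] F [-0.  -0.8 -2.3] M [-0.15 -0.08  0.17] j [ 0.24  0.57 -0.57  1.84  0.39  0.86 -0.73]
```

View pics/w7.png

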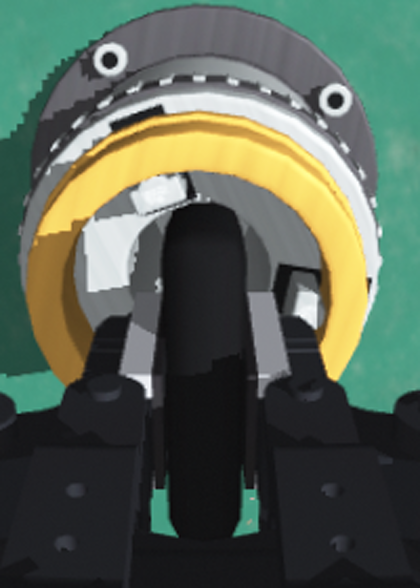

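The grip is still square in the pads and the jaws have moved out to the ring. I'll continue to the stop.

Emit:
servo_tool(rows=[0,0.0001,0,0.025,0,0,0,0.02])

```text
time: 14.95
tcp_pos: [0.5468, 0.0592, 0.1384]
eef_rot: [[-0.014, 0.967, -0.253], [-0.005, -0.253, -0.967], [-1.0, -0.012, 0.008]]
force: [0.2, -1.0, -1.5]
opening: 0.0133
```

```bash
python3 - <<'E'
from h import *
keyinfo()
E
```

```text
t 14.95 tcp [0.5468 0.0592 0.1384] key [0.5438 0.056  0.0115] xax [-0.0142 -0.0051 -0.9999] yaw -14.66 err tool [-0.     -0.0001 -0.0011] F [ 0.2 -1.  -1.5] M [-0.28 -0.03  0.54] j [ 0.23  0.56 -0.56  1.84  0.38  0.86 -0.77]
```

Emit:
servo_tool(rows=[0,0.0001,0,0.02])

```text
time: 15.05
tcp_pos: [0.5469, 0.0592, 0.1385]
eef_rot: [[-0.014, 0.962, -0.273], [-0.005, -0.273, -0.962], [-1.0, -0.012, 0.009]]
force: [-0.4, -1.3, -0.9]
opening: 0.0137
```

```bash
python3 - <<'E'
from h import *
keyinfo()
E
```

```text
t 15.05 tcp [0.5469 0.0592 0.1385] key [0.5439 0.0561 0.0115] xax [-0.0142 -0.0052 -0.9999] yaw -15.85 err tool [-0.     -0.0001 -0.001 ] F [-0.4 -1.3 -0.9] M [ 0.05 -0.06  0.64] j [ 0.23  0.56 -0.55  1.84  0.38  0.86 -0.79]
```

The moment jumped to 0.54 and then 0.64 Nm, so that is the hard stop. I'll back off just enough to unload the socket within its play.

Emit:
servo_tool(rows=[0,0,0,-0.04,0,-0.0001,0,-0.03])

```text
time: 15.25
tcp_pos: [0.5467, 0.0595, 0.1384]
eef_rot: [[-0.014, 0.979, -0.206], [-0.005, -0.206, -0.979], [-1.0, -0.013, 0.008]]
force: [0.2, -1.0, -1.7]
opening: 0.0132
```

```bash
python3 - <<'E'
from h import *
keyinfo()
E
```

```text
t 15.25 tcp [0.5467 0.0595 0.1384] key [0.5439 0.0563 0.0115] xax [-0.0142 -0.0051 -0.9999] yaw -11.87 err tool [-0.     -0.     -0.0008] F [ 0.2 -1.  -1.7] M [-0.15 -0.14  0.05] j [ 0.24  0.57 -0.57  1.84  0.39  0.86 -0.73]
```

Emit:
servo_tool(rows=[0,0,0,-0.025,-0.003,0,0,0,-0.005,-0.0001,0,0,-0.006,-0.0001,0,0,-0.006,-0.0001,0,0])

```text
time: 15.75
tcp_pos: [0.5465, 0.0598, 0.1594]
eef_rot: [[-0.015, 0.983, -0.182], [-0.004, -0.182, -0.983], [-1.0, -0.014, 0.007]]
force: [-1.2, -0.2, -2.3]
opening: 0.0131
```

```bash
python3 - <<'E'
from h import *
keyinfo()
E
```

```text
t 15.75 tcp [0.5465 0.0598 0.1594] key [0.5436 0.0568 0.0324] xax [-0.0151 -0.0038 -0.9999] yaw -10.51 err tool [-0.      0.0003 -0.0004] F [-1.2 -0.2 -2.3] M [ 0.02 -0.08 -0.03] j [ 0.26  0.54 -0.59  1.83  0.37  0.9  -0.69]
```

Emit:
servo_tool(rows=[-0.008,0,0,0,-0.01,-0.0001,0,0,-0.01,-0.0001,0,0,-0.01,-0.0001,0,0,-0.01,-0.0001,0,0])

```text
time: 16.25
tcp_pos: [0.5467, 0.0603, 0.2122]
eef_rot: [[-0.015, 0.983, -0.182], [-0.004, -0.183, -0.983], [-1.0, -0.014, 0.006]]
force: [0.5, -0.4, -2.4]
opening: 0.0133
```

```bash
python3 - <<'E'
from h import *
keyinfo()
E
```

```text
t 16.25 tcp [0.5467 0.0603 0.2122] key [0.5439 0.0573 0.0852] xax [-0.0147 -0.0038 -0.9999] yaw -10.52 err tool [-0.      0.0002  0.0002] F [ 0.5 -0.4 -2.4] M [-0.05 -0.05  0.03] j [ 0.28  0.47 -0.62  1.78  0.32  1.   -0.65]
```

Emit:
servo_tool(rows=[-0.012,-0.0001,0,0,-0.014,-0.0001,0,0,-0.014,-0.0001,0,0,-0.014,-0.0001,0,0,0,0,0,0])

```text
time: 16.75
tcp_pos: [0.548, 0.0614, 0.2736]
eef_rot: [[-0.011, 0.983, -0.182], [-0.003, -0.182, -0.983], [-1.0, -0.01, 0.005]]
force: [0.2, 0.3, -2.3]
opening: 0.0132
```

```bash
python3 - <<'E'
from h import *
keyinfo()
f=grab_frame("scene");save("pics/s5.png",f,(300,120,450,290),4);np.savez("scene5.npz",**f)
# stand hole measured in cleared views
for n in("scene2","scene1"):
    f=dict(np.load(n+".npz"));save(f"pics/{n}h.png",f,(235,295,305,400),5.5)
f=dict(np.load("top2.npz"));save("pics/top2h.png",f,(205,255,285,345),6)
E
```

```text
t 16.75 tcp [0.548  0.0614 0.2736] key [0.5456 0.0585 0.1466] xax [-0.011  -0.0031 -0.9999] yaw -10.49 err tool [ 0.     -0.0013  0.0016] F [ 0.2  0.3 -2.3] M [ 0.04 -0.05  0.01] j [ 0.31  0.4  -0.65  1.72  0.27  1.12 -0.61]
```

View pics/s5.png

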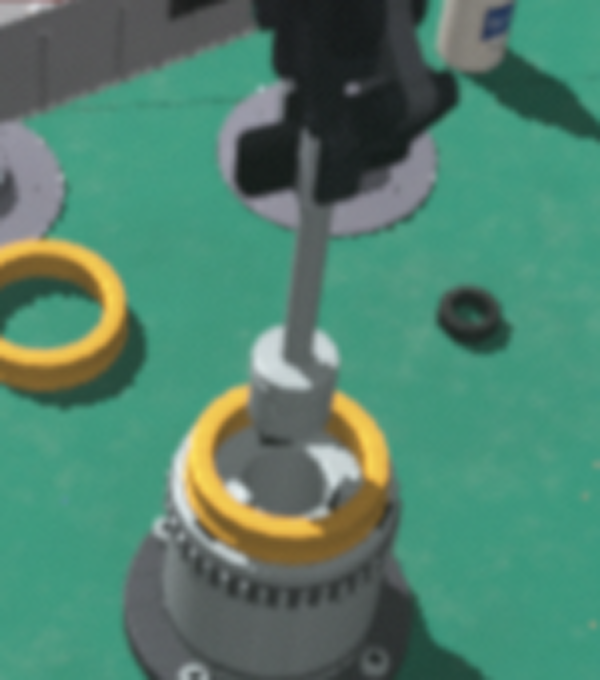

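View pics/top2h.png

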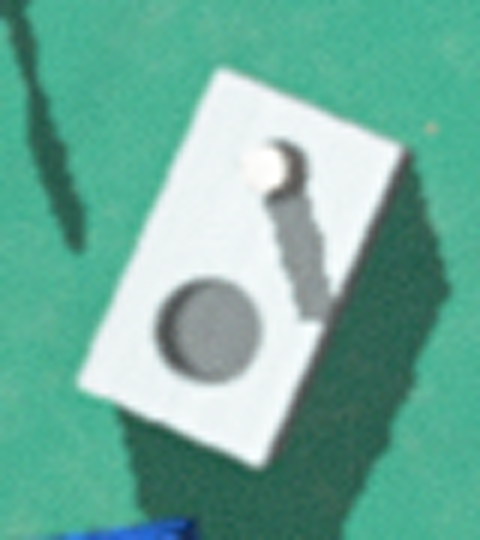

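View pics/scene2h.png

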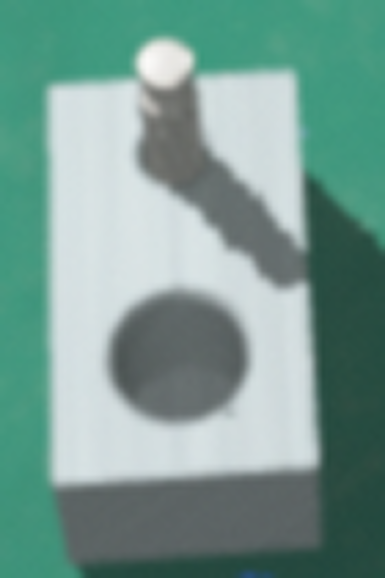

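The key is out and the jaws stand against the ring. I'm moving to a viewing spot beside the stand with no turn.

Emit:
servo_tool(rows=[0,-0.01,-0.01,0,0.001,-0.015,-0.0155,0,0.001,-0.015,-0.0155,0,0.001,-0.015,-0.0155,0,0.001,-0.015,-0.0155,0,0.001,-0.015,-0.0155,0,0.001,-0.015,-0.0155,0,0.001,-0.015,-0.0155,0,0.001,-0.01,-0.01,0,0,-0.004,-0.004,0,0,0,0,0])

```text
time: 17.9
tcp_pos: [0.4275, 0.226, 0.2581]
eef_rot: [[-0.028, 0.984, -0.175], [-0.006, -0.175, -0.984], [-1.0, -0.027, 0.01]]
force: [0.4, -0.3, -2.5]
opening: 0.0127
```

```bash
python3 - <<'E'
from h import *
keyinfo()
f=grab_frame("top")
s=sense();f=grab_frame("wrist");save("pics/w8.png",f);np.savez("w8.npz",**f,tcp=s["tcp_pos"],rot=s["eef_rot"]);keyinfo()
save("pics/w8h.png",f,(270,50,390,160),5)
save("pics/w8k.png",f,(270,180,370,300),5)
E
```

```text
t 17.9 tcp [0.4275 0.226  0.2581] key [0.423  0.2227 0.1312] xax [-0.0281 -0.0056 -0.9996] yaw -10.11 err tool [-0.0025  0.1481  0.1418] F [ 0.4 -0.3 -2.5] M [ 0.01 -0.08 -0.  ] j [ 0.05  0.32 -0.75  1.88  0.23  1.06 -0.97]
t 18.0 tcp [0.4286 0.2248 0.2582] key [0.4241 0.2215 0.1313] xax [-0.0277 -0.0059 -0.9996] yaw -10.23 err tool [-0.0023  0.1471  0.1405] F [ 0.1 -0.4 -1.7] M [ 0.01 -0.07 -0.  ] j [ 0.05  0.32 -0.74  1.88  0.24  1.06 -0.97]
```

View pics/w8.png

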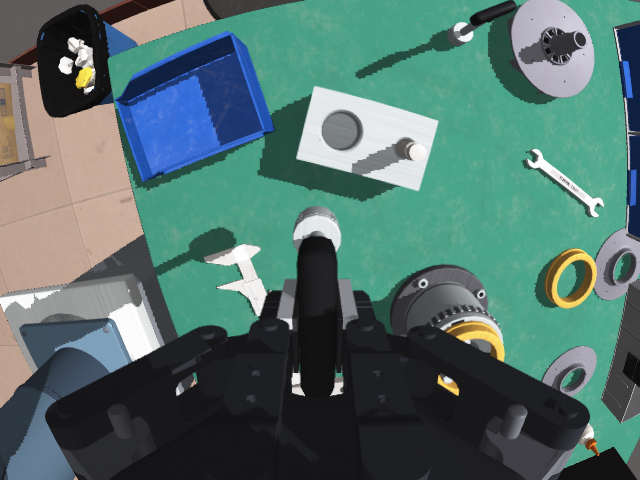

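View pics/w8h.png

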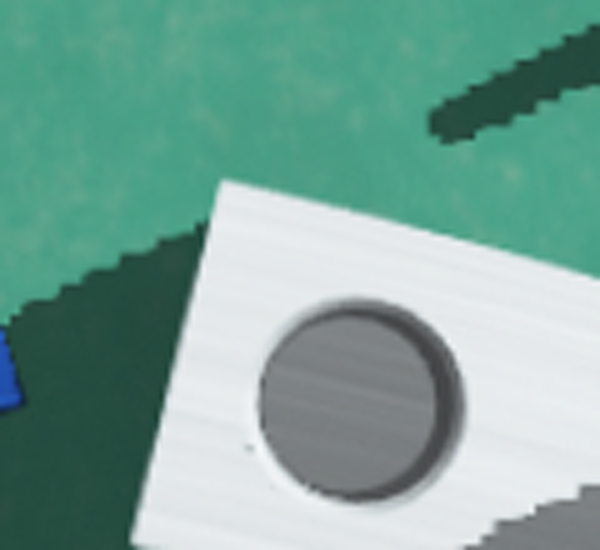

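View pics/w8k.png

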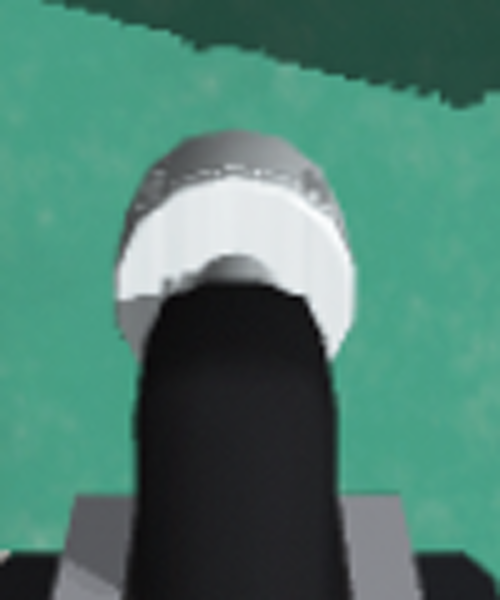

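```bash
python3 - <<'E'
from h import *
f=dict(np.load("w8.npz"));W=lambda u,v,z:wray(f,f["tcp"],f["rot"],u,v,z)
P=np.array([W(270+x/5-.4,50+y/5-.4,.055)[:2] for x,y in((255,402),(466,400),(360,295),(358,505))]);print("hole wrist",cfit(P))
print("plug",W(416,150,.107))
t=dict(np.load("top2.npz"));s=dict(np.load("scene2.npz"))
print(ray(t,239.6,309.6,.055),ray(s,267.0,359.5,.055))
h=cfit(P)[0]
keyinfo(tgt=h)
s=sense();R=s["eef_rot"];off=R@np.array([.127,-.0005,.0027])
plan([h[0]-off[0],h[1]-off[1],.258],np.radians(-10.2),6)
E
```

```text
hole wrist (array([0.45684271, 0.28904093]), np.float64(0.019510783091247215))
plug [0.51116355 0.26483192 0.107     ]
[0.45568038 0.28886279 0.055     ] [0.45536715 0.29074011 0.055     ]
t 18.0 tcp [0.4286 0.2248 0.2582] key [0.4241 0.2215 0.1313] xax [-0.0277 -0.0059 -0.9996] yaw -10.23 err tool [-0.0013  0.0202 -0.0723] F [ 0.1 -0.4 -1.7] M [ 0.01 -0.07 -0.  ] j [ 0.05  0.32 -0.74  1.88  0.24  1.06 -0.97]
0.0000,0.0034,-0.0121,-0.0001,  0.0000,0.0034,-0.0121,-0.0001,  0.0000,0.0034,-0.0120,-0.0001,  0.0000,0.0034,-0.0120,-0.0001,  0.0000,0.0034,-0.0120,-0.0001,  0.0000,0.0034,-0.0120,-0.0001,  
yaw now -10.230051458781913 -> -10.200000000000008 dist 0.07507451789908137
```

Emit:
servo_tool(rows=[0,0.003,-0.01,0,0,0.0034,-0.012,0,0,0.0034,-0.012,0,0,0.0034,-0.012,0,0.003,0.0034,-0.012,0,0.005,0.002,-0.008,0,0,0,0,0])

```text
time: 18.7
tcp_pos: [0.4637, 0.2907, 0.2474]
eef_rot: [[-0.027, 0.983, -0.182], [-0.005, -0.183, -0.983], [-1.0, -0.026, 0.01]]
force: [0.5, -0.8, -2.4]
opening: 0.0134
```

```bash
python3 - <<'E'
from h import *
f=grab_frame("top")
keyinfo(tgt=(.4565,.2892))
E
```

```text
t 18.75 tcp [0.4636 0.2903 0.2477] key [0.4591 0.287  0.1208] xax [-0.0274 -0.0053 -0.9996] yaw -10.53 err tool [ 0.0001 -0.003  -0.0017] F [ 0.4 -0.9 -2.4] M [ 0.06 -0.09 -0.03] j [-0.09  0.45 -0.72  1.74  0.31  1.09 -1.09]
```

Emit:
servo_tool(rows=[0.006,-0.0013,-0.001,0,0.009,-0.0006,-0.0008,0,0.009,0,-0.0003,0,0.009,0.0001,-0.0001,0,0.006,0.0001,-0.0001,0])

```text
time: 19.25
tcp_pos: [0.4608, 0.2909, 0.2057]
eef_rot: [[-0.027, 0.983, -0.184], [-0.007, -0.184, -0.983], [-1.0, -0.025, 0.012]]
force: [0.3, 0.6, -2.1]
opening: 0.0129
```

```bash
python3 - <<'E'
from h import *
f=grab_frame("top");
keyinfo(tgt=(.4565,.2892))
f=grab_frame("wrist");save("pics/w9.png",f,(260,150,400,270),5)
f=grab_frame("scene");save("pics/s9.png",f,(220,260,340,410),4)
E
```

```text
t 19.3 tcp [0.4604 0.2906 0.2049] key [0.4558 0.287  0.078 ] xax [-0.0283 -0.0078 -0.9996] yaw -10.61 err tool [-0.      0.0003 -0.0023] F [-0.9  0.2 -2.3] M [-0.    0.01  0.01] j [-0.11  0.5  -0.69  1.79  0.35  1.01 -1.13]
```

View pics/w9.png

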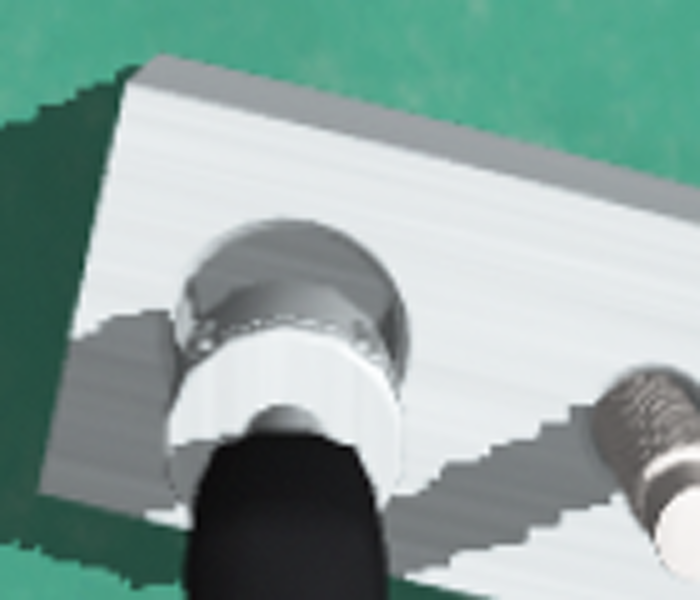

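View pics/s9.png

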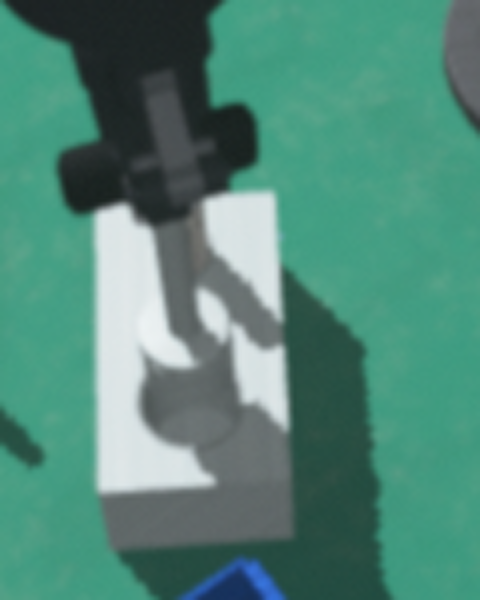

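The socket is lined up sideways and needs 2.3 mm toward −z. I'll apply that and enter the hole in small steps.

Emit:
servo_tool(rows=[0.004,0.0003,-0.0012,0,0.005,0.0003,-0.0011,0,0.004,0.0002,-0.0001,0])

```text
time: 19.7
tcp_pos: [0.4629, 0.2943, 0.1938]
eef_rot: [[-0.025, 0.983, -0.184], [-0.005, -0.184, -0.983], [-1.0, -0.023, 0.01]]
force: [-0.1, 0.0, -1.5]
opening: 0.0129
```

```bash
python3 - <<'E'
from h import *
f=grab_frame("top");
keyinfo(tgt=(.4565,.2892))
E
```

```text
t 19.75 tcp [0.4626 0.2939 0.1931] key [0.4583 0.2906 0.0662] xax [-0.0255 -0.0058 -0.9997] yaw -10.62 err tool [ 0.0001 -0.0015  0.0017] F [ 0.3 -0.6 -2.8] M [ 0.03 -0.   -0.03] j [-0.12  0.52 -0.69  1.79  0.37  0.99 -1.14]
```

Emit:
servo_tool(rows=[0.003,-0.0007,0.0008,0,0.004,-0.0003,0.0003,0])

```text
time: 19.95
tcp_pos: [0.4614, 0.2932, 0.186]
eef_rot: [[-0.025, 0.983, -0.184], [-0.005, -0.184, -0.983], [-1.0, -0.023, 0.01]]
force: [-0.5, -0.2, -2.1]
opening: 0.0132
```

```bash
python3 - <<'E'
from h import *
f=grab_frame("top");
keyinfo(tgt=(.4565,.2892))
E
```

```text
t 20.0 tcp [0.461  0.2928 0.1853] key [0.4567 0.2895 0.0584] xax [-0.0258 -0.0059 -0.9996] yaw -10.62 err tool [ 0.     -0.0002  0.0003] F [ 0.7 -0.2 -2.9] M [ 0.03 -0.01 -0.02] j [-0.13  0.52 -0.68  1.81  0.38  0.97 -1.15]
```

Emit:
servo_tool(rows=[0.003,0.0001,0,0,0.003,0.0001,0,0,0.003,0.0001,0,0])

```text
time: 20.3
tcp_pos: [0.4612, 0.2928, 0.1758]
eef_rot: [[-0.025, 0.983, -0.184], [-0.006, -0.184, -0.983], [-1.0, -0.024, 0.01]]
force: [0.1, -0.0, -1.6]
opening: 0.0133
```

```bash
python3 - <<'E'
from h import *
f=grab_frame("wrist");save("pics/w10.png",f,(260,150,400,270),5)
keyinfo(tgt=(.4565,.2892))
E
```

```text
t 20.35 tcp [0.4609 0.2925 0.1753] key [0.4566 0.2892 0.0483] xax [-0.0261 -0.0061 -0.9996] yaw -10.62 err tool [ 0.     -0.0001 -0.    ] F [-0.6  0.2 -2.7] M [-0.09 -0.03  0.  ] j [-0.13  0.54 -0.68  1.81  0.39  0.95 -1.16]
```

View pics/w10.png

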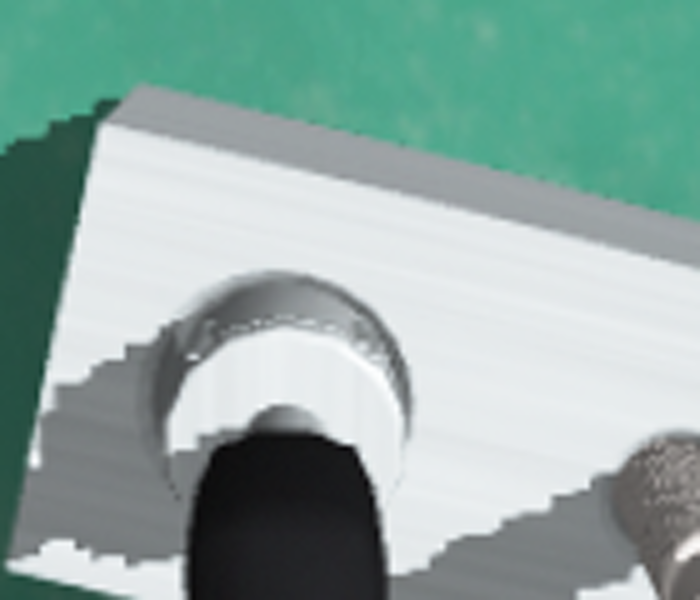

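The socket is in the hole, in line and free. Lowering on.

Emit:
servo_tool(rows=[0.005,-0.0002,0,0,0.006,-0.0001,0,0,0.006,0.0001,0,0])

```text
time: 20.65
tcp_pos: [0.4604, 0.2926, 0.1575]
eef_rot: [[-0.026, 0.983, -0.184], [-0.006, -0.184, -0.983], [-1.0, -0.024, 0.011]]
force: [-0.6, -0.5, -1.3]
opening: 0.0131
```

Emit:
servo_tool(rows=[0.005,0.0001,0,0,0.005,0.0001,0,0])

```text
time: 20.85
tcp_pos: [0.4601, 0.2923, 0.1462]
eef_rot: [[-0.026, 0.983, -0.184], [-0.006, -0.184, -0.983], [-1.0, -0.024, 0.011]]
force: [0.2, -0.2, -2.7]
opening: 0.013
```

```bash
python3 - <<'E'
from h import *
keyinfo(tgt=(.4565,.2892))
E
```

```text
t 20.85 tcp [0.4601 0.2923 0.1462] key [0.4558 0.289  0.0193] xax [-0.0261 -0.0062 -0.9996] yaw -10.62 err tool [-0.      0.0006 -0.0004] F [ 0.2 -0.2 -2.7] M [ 0.02 -0.04 -0.02] j [-0.15  0.57 -0.65  1.84  0.42  0.9  -1.18]
```

Emit:
servo_tool(rows=[0.004,0.0002,-0.0001,0,0.003,0.0001,0,0])

```text
time: 21.05
tcp_pos: [0.4602, 0.2923, 0.1381]
eef_rot: [[-0.026, 0.983, -0.184], [-0.006, -0.184, -0.983], [-1.0, -0.025, 0.011]]
force: [0.1, 0.1, -2.1]
opening: 0.0131
```

Emit:
servo_tool(rows=[0.0015,0,0,0])

```text
time: 21.15
tcp_pos: [0.4601, 0.2922, 0.1362]
eef_rot: [[-0.027, 0.983, -0.184], [-0.006, -0.184, -0.983], [-1.0, -0.025, 0.011]]
force: [-0.1, -0.6, -1.7]
opening: 0.013
```

Emit:
servo_tool(rows=[0.001,0,0,0])

```text
time: 21.25
tcp_pos: [0.4601, 0.2923, 0.1351]
eef_rot: [[-0.027, 0.983, -0.184], [-0.006, -0.184, -0.983], [-1.0, -0.025, 0.011]]
force: [-0.4, -0.2, -0.8]
opening: 0.0132
```

Emit:
servo_tool(rows=[0.001,0,0,0])

```text
time: 21.35
tcp_pos: [0.4604, 0.2928, 0.1349]
eef_rot: [[-0.026, 0.983, -0.184], [-0.006, -0.184, -0.983], [-1.0, -0.024, 0.01]]
force: [-0.9, -0.8, 10.7]
opening: 0.0131
```

The socket touched the hole floor (10.7 N) at the expected height. Releasing.

Emit:
servo_tool(rows=[0,0,0,0,0,0,0,0,0,0,0,0,0,0,0,0,0,0,0,0], fingers=0.7)

```text
time: 21.85
tcp_pos: [0.4614, 0.2936, 0.1361]
eef_rot: [[-0.023, 0.983, -0.184], [-0.004, -0.184, -0.983], [-1.0, -0.022, 0.008]]
force: [0.7, -0.5, 0.5]
opening: 0.0599
```

```bash
python3 - <<'E'
from h import *
keyinfo(tgt=(.4565,.2892))
f=grab_frame("wrist");save("pics/w11.png",f)
E
```

```text
t 21.85 tcp [0.4614 0.2936 0.1361] key [0.4575 0.2906 0.0092] xax [-0.0233 -0.0041 -0.9997] yaw -10.63 err tool [ 0.     -0.0007  0.0015] F [ 0.7 -0.5  0.5] M [ 0.05  0.02 -0.  ] j [-0.16  0.59 -0.65  1.84  0.43  0.88 -1.2 ]
```

View pics/w11.png

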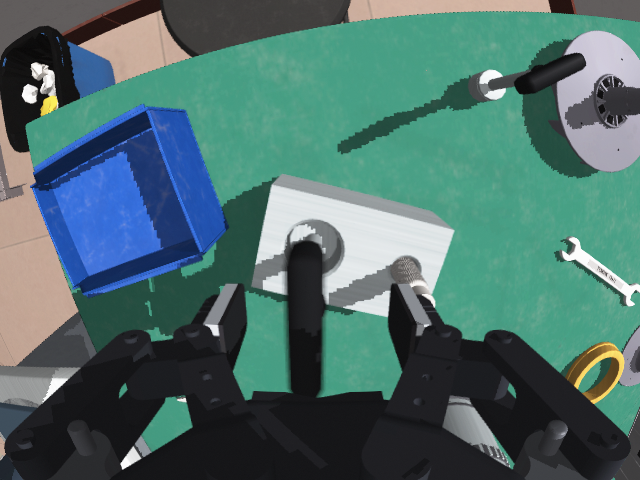

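The key stands free with its socket in the hole. Now I'll lift straight up and check.

Emit:
servo_tool(rows=[-0.01,0,0,0,-0.02,0,0,0,-0.025,0,0,0,-0.025,0,0,0,-0.03,0,0,0,-0.03,0,0,0,-0.02,0,0.02,0,0,0,0.03,0,0,0,0.03,0,0,0,0.03,0,0,0,0,0,0,0,0,0])

```text
time: 23.1
tcp_pos: [0.4438, 0.1851, 0.3114]
eef_rot: [[-0.018, 0.984, -0.18], [-0.002, -0.18, -0.984], [-1.0, -0.018, 0.005]]
force: [0.1, -0.2, 0.3]
opening: 0.0604
```

```bash
python3 - <<'E'
from h import *
s=sense();print(s["time"],s["tcp_pos"],s["force"])
P={}
f=grab_frame("scene");save("pics/s12.png",f);np.savez("scene12.npz",**f);save("pics/s12s.png",f,(220,260,340,410),4);save("pics/s12c.png",f,(320,205,420,310),5.5)
s=sense();w=grab_frame("wrist");save("pics/w12.png",w)
t=grab_frame("top");save("pics/t12.png",t)
C=cloud(f);rgb=f["pixels"].astype(int)
m=(np.hypot(C[...,0]-.455,C[...,1]-.289)<.05)&(C[...,2]>.13)&(C[...,2]<.18)&(rgb.max(-1)<90)
print("grip zmax",np.percentile(C[m][:,2],[50,95,99]),cv2.minAreaRect((C[m][:,:2]*1000).astype(np.float32)))
hsv=cv2.cvtColor(f["pixels"],cv2.COLOR_RGB2HSV);o=(hsv[...,0]>12)&(hsv[...,0]<32)&(hsv[...,1]>150)&(np.abs(C[...,2]-.118)<.003)&(np.hypot(C[...,0]-.541,C[...,1]-.058)<.06)
Q=C[o];n=np.linalg.lstsq(np.c_[Q[:,:2],np.ones(len(Q))],Q[:,2],rcond=None)[0];print("ring",len(Q),Q.mean(0),"slope",n[:2])
E
```

```text
23.1 [0.44375721 0.18507749 0.31138257] [ 0.06060185 -0.16194191  0.26449747]
grip zmax [0.16101085 0.16489486 0.16605241] ((451.28167724609375, 292.0337219238281), (61.922698974609375, 13.639347076416016), 79.60227966308594)
ring 328 [0.52220369 0.05082268 0.11804074] slope [0.00849092 0.00271366]
```

View pics/s12.png

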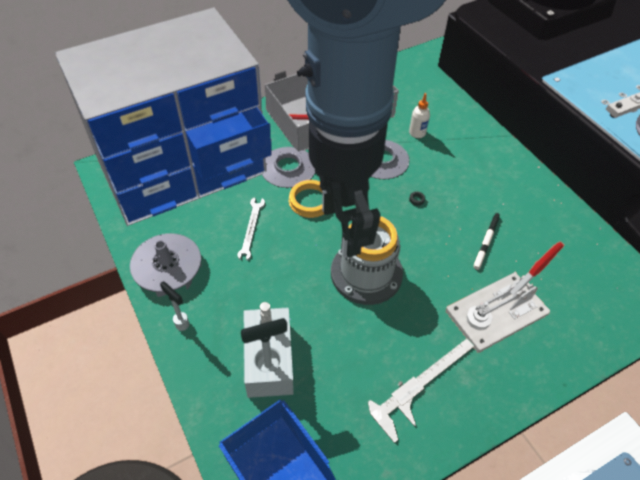

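View pics/s12s.png

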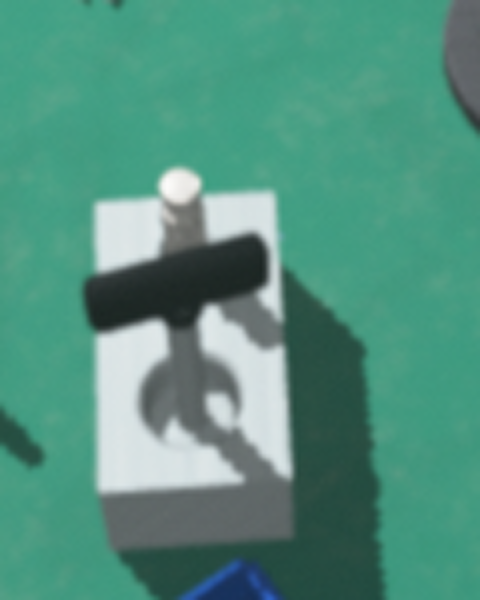

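View pics/s12c.png

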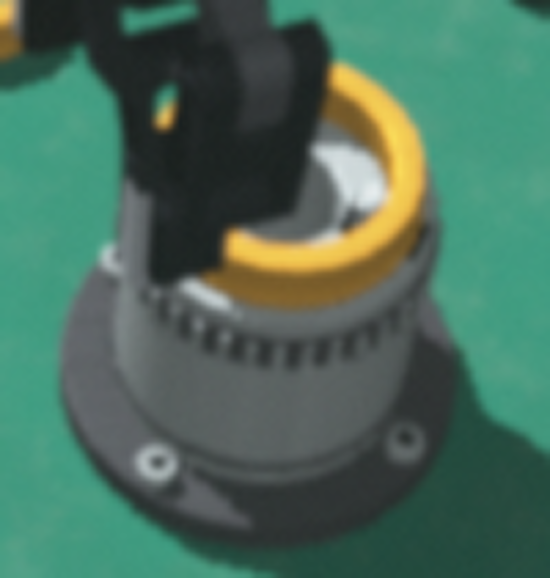

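View pics/w12.png

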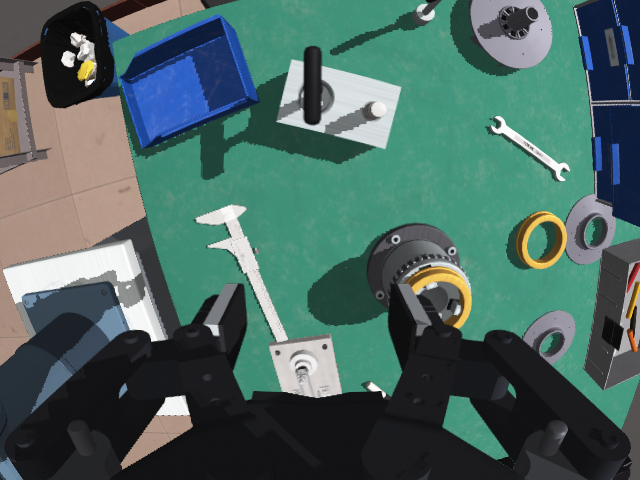

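The key is fully down and upright, with its grip top at the same height as at the start. One last look down the chuck.

Emit:
servo_tool(rows=[0,0.012,0.018,0,0,0.015,0.023,0,0,0.015,0.023,0,0,0.015,0.023,0,0,0.015,0.023,0,0,0.015,0.023,0,0,0.015,0.023,0,0,0.01,0.016,0,0,0,0,0,0,0,0,0])

```text
time: 24.25
tcp_pos: [0.5292, 0.0045, 0.3079]
eef_rot: [[-0.021, 0.988, -0.156], [0.007, -0.156, -0.988], [-1.0, -0.022, -0.004]]
force: [-1.0, 0.4, 0.1]
opening: 0.06
```

```bash
python3 - <<'E'
from h import *
s=sense();f=grab_frame("wrist");print(s["time"],s["tcp_pos"],s["force"]);np.savez("w13.npz",**f,tcp=s["tcp_pos"],rot=s["eef_rot"])
save("pics/w13.png",f)
hsv=cv2.cvtColor(f["pixels"],cv2.COLOR_RGB2HSV);W=lambda u,v,z:wray(f,s["tcp_pos"],s["eef_rot"],u,v,z)
o=((hsv[...,0]>12)&(hsv[...,0]<32)&(hsv[...,1]>110)&(hsv[...,2]>110)).astype(np.uint8);o[250:]=0;o[:,:200]=0;o[:,440:]=0
cs,_=cv2.findContours(o,cv2.RETR_CCOMP,cv2.CHAIN_APPROX_NONE)
for c in sorted(cs,key=cv2.contourArea)[-2:]:
    print("ring",c[:,0].mean(0),cfit(np.array([W(u,v,.118)[:2] for u,v in c[:,0]])))
c=c[:,0].mean(0).astype(int);print(c)
save("pics/w13c.png",f,(c[0]-55,c[1]-55,c[0]+55,c[1]+55),5.4)
g=grab_frame("scene");save("pics/s13c.png",g,(320,205,420,310),5.5)
t=grab_frame("top");save("pics/t13.png",t)
E
```

```text
24.25 [0.52921022 0.00452907 0.30789265] [-0.97574703  0.41225932  0.05053462]
ring [329.20918367 147.87755102] (array([0.54439869, 0.05685515]), np.float64(0.0306468300245053))
ring [328.87096774 147.91532258] (array([0.54375338, 0.05676291]), np.float64(0.039220452669393537))
[328 147]
```

View pics/w13c.png

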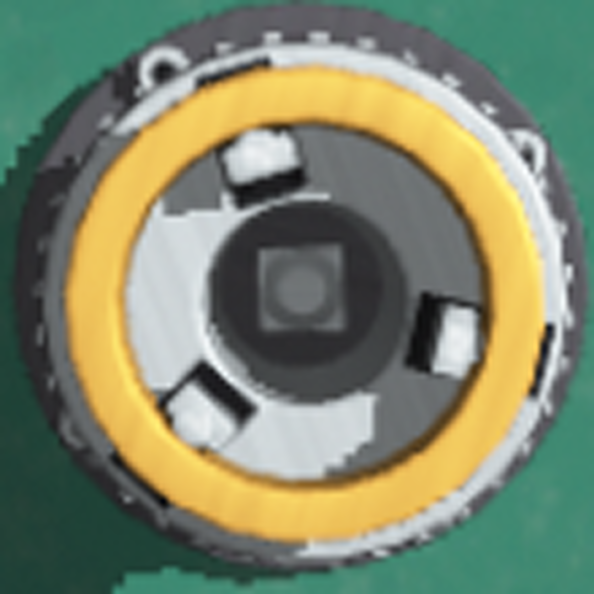

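View pics/s13c.png

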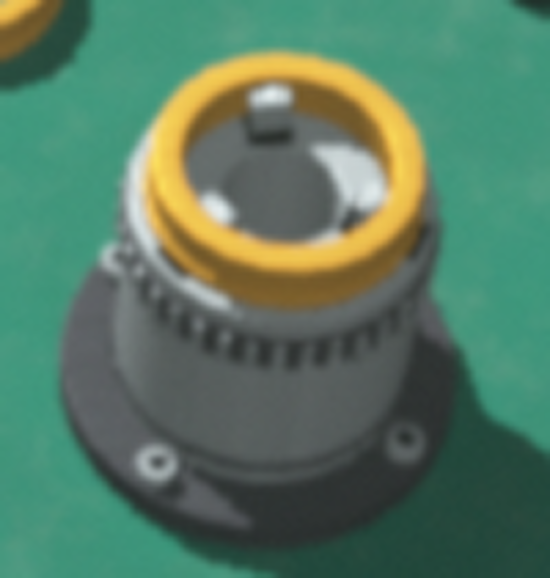

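All three jaws now stand against the ring. The ring is flat and centred at (0.544,0.057), and the stem has turned about 46° to the stop. Handing in.

```bash
python3 -c "
from bench import *
print(close_job())"
```

```text
the job is handed in; nothing more can be done
None
```

I clamped the bronze ring with the larger T-key, put the key back in its stand, and handed the job in after about 24 s of the 67 s. `close_job()` reports no verdict, so these are my own checks.

**What I did**
- **Picking up:** I gripped the larger key (grip top at z 0.163 m) and lifted it out of the stand.
- **Seating:** I measured the stem's angle with the wrist camera and turned the key to match. The socket dropped over the square without resting on its corners, and wrist force stayed at about the key's weight.
- **Turning:** I turned clockwise until the moment jumped from about 0.2 to 0.64 Nm, which I took as the hard stop. I then unloaded the key within its play and lifted it out.
- **Putting back:** I lowered the key until it touched the hole floor with about 11 N, then released it.

**Last checks**
- **Stem and jaws:** The stem's flats show about 46° of turn, and all three jaws look to be against the ring. I could not measure the clamping force directly.
- **Ring:** It lies within about 1 mm of centre. A plane fit gave a slope of about 0.009 rad, but the arm hid part of the ring in that view.
- **Key:** It looks upright, with its grip top at the same height as at the start, so it is fully down.
- **Bystanders:** They look unmoved in the pictures; I did not measure them.

**Disagreements:** The fixed cameras and the wrist camera differed by up to 3 mm on the chuck's position. I used the wrist view for the bore and, in the end, for the stand hole too. The tool also picked up a tilt of 0.015–0.03 rad, which the fits had room for.

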